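# Rebuild the fume filter stack on the laser cutter's extraction port

## Robot

A 6-joint arm with a two-finger parallel gripper is mounted at the origin on the work surface. World frame = base frame: x ahead of the robot, y to its left, z up, the work surface at z = 0. Lengths are in m, angles in rad, forces in N, time in s.
With the tool pointing down it reaches from about 0.3 to 0.775 m from the base axis. Payload 14.6 kg.
Tool frame: the origin (TCP) lies at the very end of the fingers, on their centre line; the grasp point (between the pads) lies 19 mm behind it; x points along the fingers, z is the direction in which the jaws open and shut, and the axes are right-handed (so a half turn about x gives the same grasp; the last joint's range is limited). The gripper opens to 94 mm and grips with 3 to 60 N. Pads are 16 mm wide; open, the fingers measure 119 mm over their backs; the gripper's body (75 mm by 177 mm) begins 78 mm behind the grasp point.
Start: joints at [1.244, 0.3, 1.521, -0, 1.321, -0.067], TCP at [0.141, 0.532, 0.166] pointing down, gripper open.
Joint ranges: [-3.03, 3.03], [-0.79, 2.21], [0.23, 2.52], [-1.04, 4.18], [0, 3.07], [-2.55, 2.55]. Speed limits (rad/s): [2.22, 2.22, 2.57, 3.14, 3.14, 3.14].

## Interface

Orientations are given as [roll, pitch, yaw] about the fixed x, y, z axes, in that order (R = Rz(yaw) Ry(pitch) Rx(roll)).
In Python, from station import ctrl gives the robot as it stands. The module is installed in compiled form; this text tells all that it offers.
- The arm moves only by the tool servo_tool, never from a script. Its argument "motion" is one flat list of numbers, 4 for each row, row after row: the shift along the tool's x, y, z in mm, then the turn about the tool's x in degrees. In form: [dx, dy, dz, roll, dx, dy, dz, roll, ...]. A call has 1 to 20 rows; each row is the pose to reach, as a shift and turn from the pose commanded when the call began, along the tool's axes at that moment; what a row does not reach only later rows make up. A row lasts 1/8 s, in which the tool goes at most 62.5 mm and 10.7 degrees, less where a joint would pass 70% of its speed; a pose out of reach is approached as far as the arm can. A call with a gripper value outside its range is refused whole. "gripper" is the opening, from 0 (shut) to 1 (fully open), set as the call begins (left out, the last holds). The fingers move at their own pace and stop on an object; "force" is the grip in N (left out, the last holds). Time passes only in rows, so rows that repeat a pose let the fingers close. It gives the time, the measured TCP pose, the force and the opening at its end, in the units of the state.
- ctrl.get_obs(): the state, without advancing time (a new reading comes with each control period).
- ctrl.camera(name): name is "side" or "top"; returns a dict with "color" (420x560x3 uint8, red, green, blue), "z_map" (420x560 float32, m along the optical axis (not along the pixel's ray), 0 where there is no reading), "fx", "fy", "cx", "cy" (pixels), "rvec" (rotation vector, rad) and "tvec" (3), from world to camera coordinates, as OpenCV has them. Camera axes: x right, y down, z forward; pixel columns grow to the right and rows downward; lengths in m; the calibration is good to about 2 mm. A picture is of the moment at which its call begins.
- ctrl.hand_in(): hands the job in, once; it reports no verdict.
The state is a dict: "time_s": time; "qpos": joint angles; "joint_vel": joint speeds; "tau": joint torques, N m; "ee_pos": TCP position; "eef_rot": TCP orientation; "force": force on the tool from outside, world axes, zero at the start; "moment": the same for the moment, N m; "grip_width": finger opening in m.
Only numpy, scipy, OpenCV 4.12 (cv2) and the standard library are available. Lean on these libraries where they do the work, as an engineer would, in place of code of your own. Each camera call takes 0.05 s, during which the arm holds its last target.

## Task

Rebuild the fume filter on the extraction port: first the heavy black carbon stage onto the port, then the light white pre-filter stage on top of it. Each stage has a sprung quarter-turn bayonet: let it drop over the lugs below, press it down against its spring, turn it clockwise (seen from above) a quarter turn to the stop, and let it spring back up into its lock; leave the other things on the bench where they are.

Things in the scene. Friction and masses are not known exactly. Their poses are not given: they have to be found in the camera images.
- plinth: Extraction inlet: grey sheet-metal box 200 x 200 mm, 64 mm high, on a 230 mm base plate bolted to the bench (it does not move); a silver duct leaves its +x face. Origin: centre of its underside, z up. In the middle of its top is the port, a steel disc 110 mm across with an upright bayonet neck.
- port_foot (a point): On the plinth's vertical axis at the top of the port disc, 70 mm above the plinth's origin: the foot of the port's neck. The neck is 41 mm high: twelve-sided, 48 mm across flats, up to 26 mm, then a cone narrowing from 48 to 36 mm. Two orange lugs, opposite each other, reach 35 mm from the axis; each is 14 mm wide and lies 23 to 31 mm above the disc.
- port_nose (a point): Top of the port's neck, 111 mm above the plinth's origin; axes as the plinth's. The port disc with its neck and lugs is clocked by hand and clamped tight: the line of its two lugs lies anywhere within 0.3 rad either way of the plinth's x axis. That angle is not measured; feel for it or look.
- carbon: Carbon filter stage, heavy (about 0.6 kg): black drum 110 mm across, 84 mm high, with an aluminium bayonet neck on top of just the port's shape and size, 125 mm overall. Origin: centre of its underside; z up its axis; x along the line of its own two orange lugs, y through the yellow stripes on its side and top.
- carbon_grip (a point): On the carbon stage's axis, 104 mm above its origin (20 mm above the drum's top), axes as the stage's: where to hold it. The two neck flats that face +y and -y are 48 mm apart, 13 mm wide, and run from the drum's top to 26 mm above it; grip firmly; the lugs are on the +x and -x sides.
- carbon_socket (a point): Axis, 4 mm above the stage's underside: lower face of the socket's floor. It has a 56 mm hole and two 20 mm wide entry gaps at +y and -y (yellow stripes). It goes over the lugs below only with its own lugs square to them, within about 5 degrees; else it stops on top of them with the underside 27 mm above the surface (port disc or drum top) below.
- carbon_seal (a point): Axis, 24 mm above the underside: sprung seal plate inside the socket. Once over the lugs, the stage goes down freely until its underside is 17 mm above the surface below; there the plate meets the neck's nose and pushes back with 9 N, plus 0.5 N per mm further down. Bottomed at 0 mm that is 17.5 N, less the stage's weight.
- carbon_nose (a point): Top of the carbon stage's neck, 125 mm above its origin. Bayonet, both stages: it turns only with the underside 0 to 3 mm above the surface below, 90 degrees clockwise from above to a hard stop, lugs then parallel. There a notch lets the spring lift it to 7 mm when freed: locked. Part-turned it stays at 3 mm; not turned, it is pushed up to 13 mm or more.
- prefilter: Pre-filter stage, light (about 0.3 kg): white pleated drum; all sizes, neck, stripes, socket, spring and axes as the carbon stage's. It enters the carbon stage's neck with their x axes square and locks with them parallel, its origin 91 mm above the carbon's. Pressing it also sinks the locked carbon stage on its own spring, by up to 7 mm: go on until both bottom, about 15 N.
- prefilter_grip (a point): On the pre-filter's axis, 104 mm above its origin (20 mm above the drum's top), axes as the stage's: where to hold it, by the two neck flats facing +y and -y, 48 mm apart, as on the carbon stage.
- record: Bystander: a cut black record 175 mm across with an orange label, 4 mm thick, lying flat. Origin: centre of its underside.
- coupling: Bystander: an aluminium duct coupling, a tube 80 mm across and 60 mm high, standing. Origin: centre of its underside.
- cleaner: Bystander: a blue bottle of cleaner, 60 mm across and 130 mm high, standing. Origin: centre of its underside.
Mind the look-alikes: they are no part of the job. What is shaped like the prefilter but red or turquoise is not meant.

How it is judged:
By the outcome, as a careful person would: the job done as asked, in the order asked, and still so for the second after the job is handed in, with the robot touching nothing.
It also fails if it takes over 72 s, if anything falls off the work surface, if the arm or the gripper's body presses on something with over 40 N, if the wrist force passes 120 N, or if a joint passes its speed limit or range.

## Working session

There is one attempt and no reset: what is moved stays moved. The work goes in short steps, Python scripts to look and compute and a tool call to move; the robot and the scene stay as the last step left them, time stands still between calls to the robot, and variables do not carry over. Pictures are saved under pics/ and viewed, and the job is handed in when it is done.

Besides the shell and the picture viewer there is one more tool, called after "Request:" as a command line: name --argument value ..., lists and objects as JSON in quotes. servo_tool: Moves the arm, as the interface text tells. Its arguments: {"type":"object","properties":{"motion":{"type":"array","items":{"type":"number"}},"gripper":{"type":"number"},"force":{"type":"number"}},"required":["motion"]}

```bash
mkdir -p pics; cat > h.py <<'E'
import numpy as np, cv2
from station import ctrl
def cam(n):
    c=ctrl.camera(n); R,_=cv2.Rodrigues(np.array(c['rvec'],float)); c['R']=R; c['t']=np.array(c['tvec'],float).ravel(); return c
def world(c,u,v,z=None):
    d=np.array([(u-c['cx'])/c['fx'],(v-c['cy'])/c['fy'],1.0])
    if z is None:
        return c['R'].T@(d*c['z_map'][int(v),int(u)]-c['t'])
    o=-c['R'].T@c['t']; r=c['R'].T@d
    return o+r*(z-o[2])/r[2]
def proj(c,p):
    q=c['R']@np.array(p)+c['t']; return c['fx']*q[0]/q[2]+c['cx'], c['fy']*q[1]/q[2]+c['cy']
def cloud(c):
    H,W=c['z_map'].shape; u,v=np.meshgrid(np.arange(W),np.arange(H)); z=c['z_map']
    P=np.stack([(u-c['cx'])/c['fx']*z,(v-c['cy'])/c['fy']*z,z],-1)
    return (P-c['t'])@c['R']
def save(c,name,box=None,s=1):
    im=c['color'][:,:,::-1]
    if box: im=im[box[1]:box[3],box[0]:box[2]]
    cv2.imwrite('pics/'+name,cv2.resize(im,None,fx=s,fy=s,interpolation=cv2.INTER_CUBIC))
E
python3 - <<'E'
from h import *
import pickle
for n in ('top','side'):
    c=cam(n); save(c,n+'0.png',s=1.4); pickle.dump(c,open(n+'0.pkl','wb'))
    print(n,c['fx'],c['cx'],c['cy'],-c['R'].T@c['t'], c['R'][2])
o=ctrl.get_obs(); print({k:np.round(v,3) for k,v in o.items()})
E
```

```text
top 506.99498504267495 271.94850279733777 211.70441229649344 [0.24491632 0.00553177 1.63007922] [ 0.18431146 -0.01146951 -0.98280096]
side 417.88173614617807 277.79397060541805 213.66916335204593 [ 0.17337238 -0.56710414  0.9014513 ] [ 0.34355958  0.52378499 -0.77949734]
{'time_s': np.float64(0.1), 'qpos': array([ 1.244,  0.3  ,  1.522, -0.   ,  1.321, -0.067]), 'joint_vel': array([ 0.001, -0.   , -0.004,  0.   , -0.003, -0.001]), 'tau': array([ 0.0000e+00, -5.3265e+01, -3.5328e+01,  7.1000e-02,  2.4000e-02,
       -0.0000e+00]), 'ee_pos': array([0.141, 0.531, 0.165]), 'eef_rot': array([ 3.085,  1.57 , -1.888]), 'force': array([ 0.378, -0.741,  0.082]), 'moment': array([0.012, 0.011, 0.009]), 'grip_width': np.float64(0.094)}
```

View pics/top0.png

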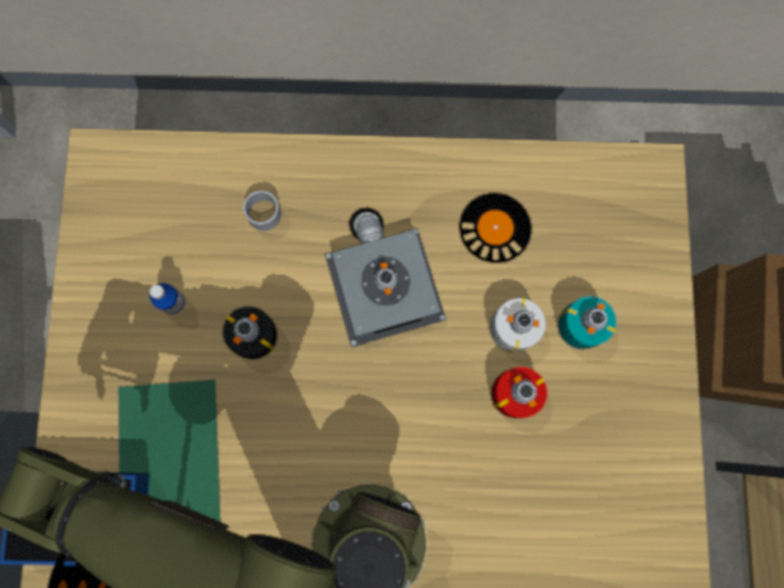

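View pics/side0.png

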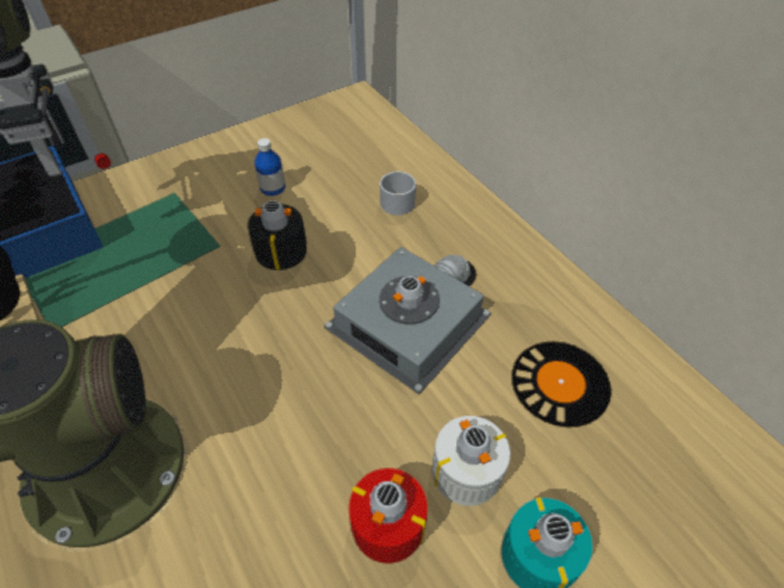

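The top view (1.4x) shows the carbon stage at (249,332), the port at (386,279), and three drums of pre-filter shape: white (520,323), red (520,392) and turquoise (588,322). The white one matches "white pleated drum". I'll confirm that in enlarged crops.

```bash
python3 - <<'E'
import pickle,cv2,numpy as np
c=pickle.load(open('top0.pkl','rb'));s=pickle.load(open('side0.pkl','rb'))
def cr(c,u,v,r=30,k=390):
    return cv2.resize(c['color'][v-r:v+r,u-r:u+r,::-1],(k,k),interpolation=cv2.INTER_CUBIC)
cv2.imwrite('pics/cropA.png',np.hstack([cr(c,178,237),cr(c,371,230)]))
cv2.imwrite('pics/cropB.png',np.hstack([cr(c,275,199,36),cr(s,337,325,36)]))
cv2.imwrite('pics/cropC.png',np.hstack([cr(s,291,213,36),cr(s,198,167,36)]))
E
```

```text
(no output)
```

View pics/cropA.png

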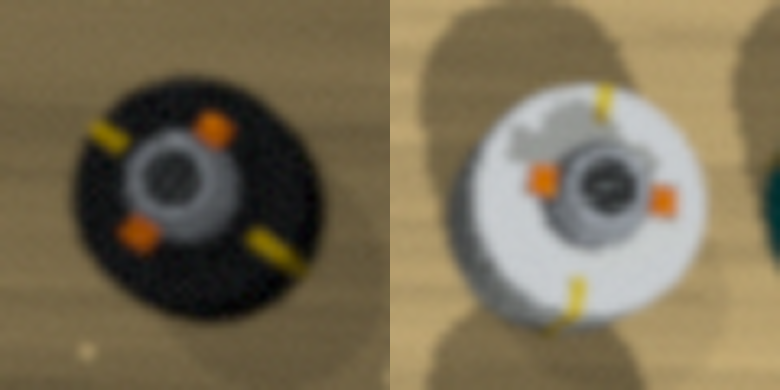

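View pics/cropB.png

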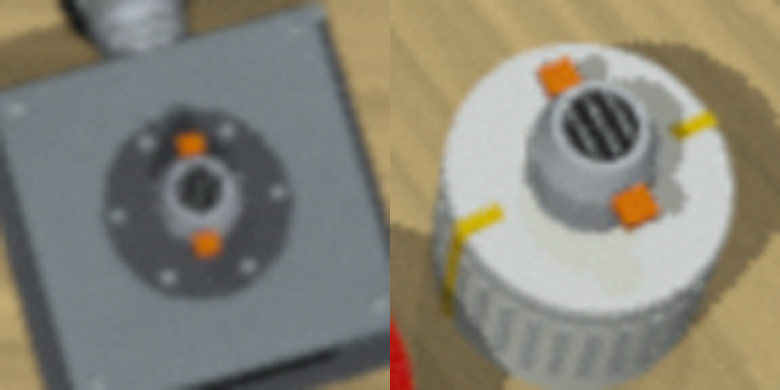

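View pics/cropC.png

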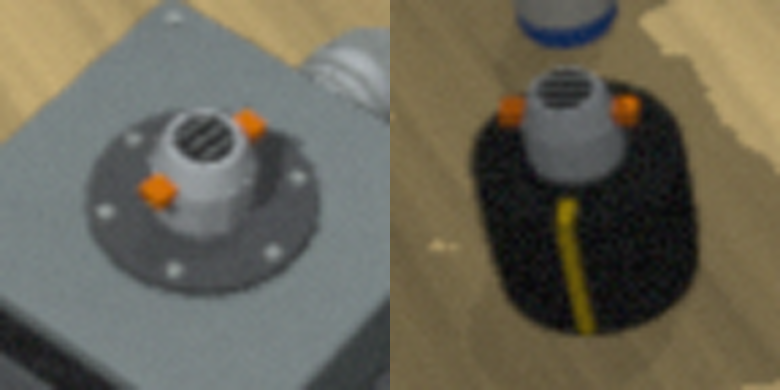

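The right-hand drum in cropA is plain white with grey pleats, two orange lugs and yellow stripes, so it is the pre-filter. Next I'll measure poses from the lugs in both cameras.

```bash
cat > meas.py <<'E'
from h import *
import pickle
def lugs(c,u,v,zt,r=26,verb=True):
    """orange blob centroids near pixel u,v -> world at height zt"""
    im=c['color'].astype(float); R,G,B=im[...,0],im[...,1],im[...,2]
    m=((R>1.7*G)&(G>1.4*B)&(R>110)&(R-B>90)).astype(np.uint8)
    w=np.zeros_like(m); w[v-r:v+r,u-r:u+r]=1; m*=w
    n,l,st,ce=cv2.connectedComponentsWithStats(m,connectivity=8)
    idx=sorted(range(1,n),key=lambda i:-st[i,4])[:2]
    P=[]
    for i in idx:
        vv,uu=np.nonzero(l==i)
        wt=(R-B)[vv,uu]
        P.append(world(c,(uu*wt).sum()/wt.sum(),(vv*wt).sum()/wt.sum(),zt))
    P=np.array(P)
    d=P[0]-P[1]; a=np.degrees(np.arctan2(d[1],d[0])); a=(a+90)%180-90
    if verb: print('lugs areas',[st[i,4] for i in idx],'mid',P.mean(0).round(4),'len',np.linalg.norm(d).round(4),'ang',a.round(2),[ce[i].round(1) for i in idx])
    return P.mean(0),a
def top(c,u,v,z0,z1,r=34):
    Pw=cloud(c)[v-r:v+r,u-r:u+r].reshape(-1,3); k=(Pw[:,2]>z0)&(Pw[:,2]<z1)
    q=Pw[k]; print('  cloud z%.3f-%.3f n %d mean'%(z0,z1,len(q)),q.mean(0).round(4),'minmaxmid',((q.min(0)+q.max(0))/2).round(4),'ext',np.ptp(q,0).round(4)) if len(q) else print('none')
E
python3 - <<'E'
from meas import *
c=pickle.load(open('top0.pkl','rb'));s=pickle.load(open('side0.pkl','rb'))
for nm,h,t,sd in (('port',.070,(275,199),(291,213)),('carbon',.084,(178,237),(198,160)),('pre',.084,(371,230),(337,325))):
    for cn,cc,p in (('top',c,t),('side',s,sd)):
        print(nm,cn); lugs(cc,*p,h+.030); top(cc,*p,h+.038,h+.046); top(cc,*p,h-.004,h+.004)
# plinth yaw from depth top
for cc,n in((c,'top'),(s,'side')):
    Pw=cloud(cc).reshape(-1,3); k=(abs(Pw[:,2]-.064)<.004)&(np.hypot(Pw[:,0]-.5,Pw[:,1])<.25)
    r=cv2.minAreaRect((Pw[k][:,:2]*1000).astype(np.float32)); print(n,r)
E
```

```text
port top
lugs areas [np.int32(11), np.int32(11)] mid [ 0.5734 -0.0211  0.1   ] len 0.0603 ang 10.53 [array([273.4, 189.1]), array([276.6, 208.1])]
  cloud z0.108-0.116 n 89 mean [ 0.5737 -0.0206  0.1115] minmaxmid [ 0.5731 -0.0207  0.1118] ext [0.0376 0.0371 0.0074]
  cloud z0.066-0.074 n 1410 mean [ 0.5741 -0.0195  0.0689] minmaxmid [ 0.5818 -0.0194  0.07  ] ext [0.2184 0.2131 0.008 ]
port side
lugs areas [np.int32(22), np.int32(10)] mid [ 0.5717 -0.0268  0.1   ] len 0.0593 ang 9.23 [array([283.8, 211.8]), array([301. , 199.5])]
  cloud z0.108-0.116 n 128 mean [ 0.5718 -0.0254  0.1103] minmaxmid [ 0.5716 -0.0251  0.1108] ext [0.0346 0.0355 0.0053]
  cloud z0.066-0.074 n 783 mean [ 0.5649 -0.0335  0.0689] minmaxmid [ 0.5738 -0.0236  0.07  ] ext [0.1796 0.215  0.0079]
carbon top
lugs areas [np.int32(16), np.int32(15)] mid [0.4531 0.279  0.114 ] len 0.0586 ang -32.41 [array([169. , 242.5]), array([180.3, 226.5])]
  cloud z0.122-0.130 n 110 mean [0.4524 0.2791 0.1258] minmaxmid [0.4576 0.2778 0.126 ] ext [0.0466 0.0394 0.0079]
  cloud z0.080-0.088 n 557 mean [0.4516 0.2799 0.0842] minma
[... 713 characters left out ...]
.088 n 555 mean [ 0.4781 -0.3188  0.084 ] minmaxmid [ 0.4601 -0.3436  0.084 ] ext [0.1566 0.1594 0.008 ]
pre side
lugs areas [np.int32(34), np.int32(21)] mid [ 0.48   -0.3246  0.114 ] len 0.057 ang 81.54 [array([345.7, 326.7]), array([331.6, 302.9])]
  cloud z0.122-0.130 n 235 mean [ 0.4808 -0.3241  0.1242] minmaxmid [ 0.4806 -0.324   0.1249] ext [0.0371 0.0373 0.0058]
  cloud z0.080-0.088 n 1451 mean [ 0.4761 -0.3281  0.0828] minmaxmid [ 0.4563 -0.3232  0.0838] ext [0.1597 0.1105 0.0076]
top ((571.0213623046875, 75.63508605957031), (251.46627807617188, 385.63671875), 16.762332916259766)
side ((558.1654663085938, 72.61102294921875), (235.0026397705078, 394.4584655761719), 17.374608993530273)
```

```bash
cat >> h.py <<'E'
from scipy.spatial.transform import Rotation as Ro
def pose():
    o=ctrl.get_obs(); R=Ro.from_euler('xyz',o['eef_rot']).as_matrix(); return np.array(o['ee_pos']),R,o
def goto(xyz,jaw):
    """print motion numbers (mm,deg) to TCP xyz with jaw angle (deg, mod 180 given exactly)"""
    p,R,o=pose(); d=R.T@(np.array(xyz)-p)*1000
    a=np.degrees(np.arctan2(R[1,2],R[0,2])); t=(a-jaw+90)%180-90
    print('t',round(o['time_s'],2),'pos',p.round(4),'jaw',a.round(2),'tilt',R[:,0].round(3),'q',np.round(o['qpos'],3),'F',np.round(o['force'],1),'M',np.round(o['moment'],2),'w',round(o['grip_width'],4))
    print('MOVE d',d.round(1),'roll(cw+)',round(t,2),'or',round(t-180*np.sign(t),2))
E
python3 - <<'E'
from h import *
p,R,o=pose(); print(R.round(3))
goto([.4515,.277,.165],57.7)
E
```

```text
[[-0.    -0.966  0.257]
 [-0.001  0.257  0.966]
 [-1.     0.    -0.001]]
t 0.1 pos [0.1412 0.5313 0.1653] jaw 75.11 tilt [-0.    -0.001 -1.   ] q [ 1.244  0.3    1.522 -0.     1.321 -0.067] F [ 0.4 -0.7  0.1] M [0.01 0.01 0.01] w 0.0942
MOVE d [   0.4 -365.2 -166. ] roll(cw+) 17.41 or -162.59
```

Request:
servo_tool --motion '[0, -18, -8, 1, 0, -55, -25, 2.6, 0, -102, -46, 4.9, 0, -153, -70, 7.3, 0, -204, -93, 9.7, 0, -256, -116, 12.2, 0, -299, -136, 14.3, 0, -332, -151, 15.8, 0, -354, -161, 16.9, 0, -365, -166, 17.4, 0, -365, -166, 17.4]' --gripper 1

```text
time_s: 1.48
ee_pos: [0.4515, 0.2767, 0.1656]
eef_rot: [2.487, 1.571, -2.79]
force: [-0.2, -0.4, 0.2]
grip_width: 0.0938
```

```bash
python3 - <<'E'
from h import *
goto([.4515,.277,.087],57.7)
for n in('top','side'):
    c=cam(n)
    p,R,_=pose(); u,v=proj(c,p); u,v=int(u),int(v); print(n,u,v)
    save(c,n+'1.png',(u-45,v-60,u+45,v+30),6)
E
python3 -c "
import cv2,numpy as np
cv2.imwrite('pics/c1.png',np.hstack([cv2.resize(cv2.imread('pics/%s1.png'%n),(390,390)) for n in('top','side')]))"
```

```text
t 1.48 pos [0.4515 0.2767 0.1656] jaw 57.65 tilt [-0. -0. -1.] q [ 0.481  0.255  1.579  0.     1.308 -0.526] F [-0.2 -0.4  0.2] M [-0.05  0.07 -0.02] w 0.0938
MOVE d [78.6  0.1  0.2] roll(cw+) -0.05 or 179.95
top 172 232
side 190 135
```

View pics/c1.png

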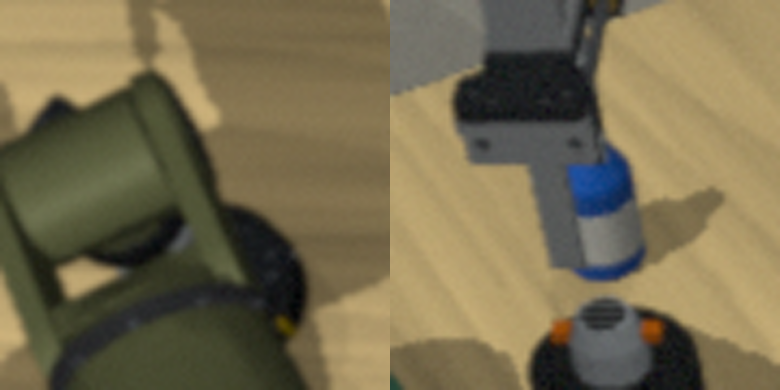

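```bash
python3 - <<'E'
from h import *
c=cam('side'); save(c,'s2.png',(150,80,230,180),6)
p,R,_=pose(); 
for s in (-.047,-.0595):
  for w in(-.008,.008): print(s,w,np.round(proj(c,p+R[:,2]*s+R[:,1]*w),1))
E
```

```text
-0.047 -0.008 [192.  147.1]
-0.047 0.008 [185.8 147.2]
-0.0595 -0.008 [191.4 150.4]
-0.0595 0.008 [185.2 150.5]
```

View pics/s2.png

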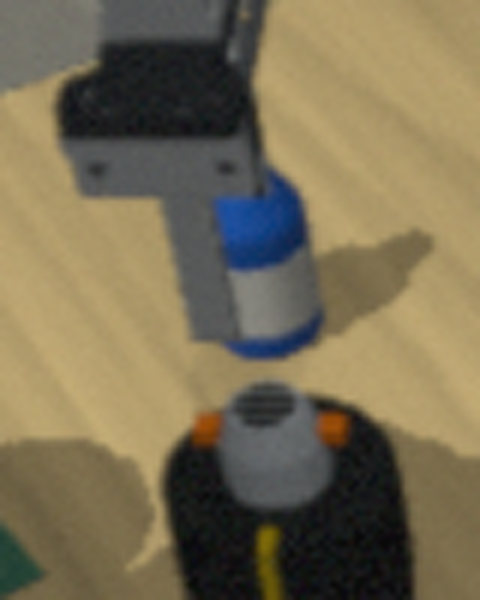

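```bash
python3 - <<'E'
from h import *
c=cam('side'); p,R,_=pose(); C=cloud(c)
for v in (118,124,128,131,133,134,135,136):
    for u in (184,186,188): 
        q=C[v,u]-p; print(v,u,C[v,u].round(3),'tool',(R.T@q*1000).round(0), end=' | ')
    print()
for s in (.047,.0595,0): print(s,np.round(proj(c,p+R[:,2]*s),1))
u,v=proj(c,p-R[:,2]*.053); print(u,v, C[147,189])
E
```

```text
118 184 [0.425 0.224 0.269] tool [-103.   -7.  -59.] | 118 186 [0.432 0.231 0.262] tool [-96.  -9. -50.] | 118 188 [0.51  0.451 0.083] tool [ 83.  42. 177.] | 
124 184 [0.423 0.227 0.25 ] tool [-84.  -3. -58.] | 124 186 [0.426 0.221 0.253] tool [-87.  -9. -62.] | 124 188 [0.505 0.448 0.063] tool [103.  45. 173.] | 
128 184 [0.42  0.225 0.241] tool [-75.  -2. -62.] | 128 186 [0.425 0.223 0.239] tool [-74.  -7. -60.] | 128 188 [0.432 0.231 0.231] tool [-65.  -9. -50.] | 
131 184 [0.42  0.228 0.229] tool [-63.   0. -59.] | 131 186 [0.423 0.223 0.231] tool [-66.  -6. -61.] | 131 188 [0.428 0.225 0.227] tool [-61.  -9. -56.] | 
133 184 [0.419 0.229 0.223] tool [-57.   1. -58.] | 133 186 [0.423 0.227 0.222] tool [-56.  -3. -58.] | 133 188 [0.427 0.223 0.223] tool [-57.  -9. -59.] | 
134 184 [0.417 0.225 0.223] tool [-57.   1. -62.] | 134 186 [0.422 0.225 0.221] tool [-55.  -4. -60.] | 134 188 [0.427 0.225 0.218] tool [-53.  -8. -58.] | 
135 184 [0.417 0.228 0.218] tool [-52.   2. -61.] | 135 186 [0.422 0.228 0.216] tool [-50.  -2. -58.] | 135 188 [0.426 0.225 0.216] tool [-50.  -7. -58.] | 
136 184 [0.417 0.23  0.213] tool [-47.   3. -58.] | 136 186 [0.421 0.226 0.214] tool [-48.  -2. -60.] | 136 188 [0.425 0.222 0.215] tool [-49.  -8. -61.] | 
0.047 [192.9 123.7]
0.0595 [193.4 120.8]
0 [190.9 135.1]
188.5825101707938 148.69325861612907 [0.43895956 0.27859869 0.12898341]
```

```bash
python3 - <<'E'
from h import *
c=cam('side'); p,R,_=pose(); C=cloud(c)
for v in range(134,156,2):
    print(v,[ (R.T@(C[v,u]-p)*1000).round(0).astype(int).tolist() for u in (180,183,186,188,190,192)])
save(c,'s3.png',(140,60,240,160),6)
c=cam('top');save(c,'t3.png',(120,180,240,300),5)
E
```

```text
134 [[169, 86, 204], [-53, 5, -57], [-55, -4, -61], [-54, -8, -60], [143, 45, 173], [141, 39, 171]]
136 [[167, 84, 192], [-47, 5, -59], [-49, -3, -61], [-47, -7, -58], [149, 46, 170], [153, 41, 175]]
138 [[164, 82, 179], [164, 72, 179], [164, 63, 179], [167, 57, 182], [158, 48, 172], [160, 42, 173]]
140 [[166, 81, 172], [166, 71, 171], [165, 61, 170], [169, 56, 174], [169, 50, 174], [168, 43, 172]]
142 [[166, 80, 162], [166, 70, 162], [165, 60, 160], [166, 54, 161], [167, 48, 163], [166, 41, 161]]
144 [[166, 79, 152], [166, 69, 152], [165, 59, 151], [168, 54, 154], [40, 10, 10], [41, 5, 11]]
146 [[164, 77, 141], [167, 68, 143], [166, 58, 142], [42, 15, 4], [41, 9, 3], [40, 4, 1]]
148 [[165, 76, 132], [166, 67, 133], [84, 32, 42], [43, 15, -3], [37, 7, -9], [42, 3, -4]]
150 [[167, 76, 126], [50, 29, -3], [52, 22, -1], [42, 13, -12], [41, 8, -13], [40, 2, -15]]
152 [[82, 47, 24], [55, 30, -6], [51, 21, -10], [46, 14, -16], [44, 7, -18], [42, 2, -20]]
154 [[81, 45, 14], [82, 37, 15], [56, 21, -13], [52, 14, -17], [48, 8, -22], [51, 3, -19]]
```

View pics/s3.png

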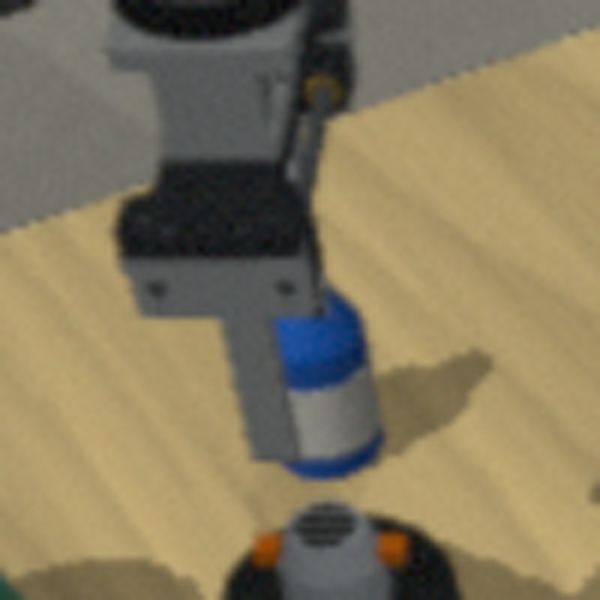

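The side camera puts the fingertip (186,136) about 47 mm higher than the reported TCP. I'll check that against the start picture before going down.

```bash
python3 - <<'E'
from h import *
import pickle
c=pickle.load(open('side0.pkl','rb')); C=cloud(c)
p=np.array([.1412,.5313,.1653]); a=np.radians(75.11); z=np.array([np.cos(a),np.sin(a),0]); y=np.array([-np.sin(a),np.cos(a),0])
for s in(-.053,0,.053): print(np.round(proj(c,p+z*s),1))
R=np.array([[0,0,-1],y,z]).T
for v in range(96,136,3):
    print(v,[ (R.T@(C[v,u]-p)*1000).round(0).astype(int).tolist() for u in (24,28,32,36,40,44)])
save(c,'s0g.png',(0,0,100,140),5)
E
```

```text
[ 46.6 137.1]
[ 46.9 124.8]
[ 47.1 113.2]
96 [[-144, -9, -78], [-141, -16, -77], [-142, -26, -81], [-139, -33, -80], [-60, -6, 46], [203, 99, 470]]
99 [[-137, -6, -80], [-123, -8, -59], [197, 138, 453], [-54, 6, 46], [-47, -1, 52], [214, 104, 468]]
102 [[-118, 4, -61], [-115, -4, -59], [-106, -9, -48], [218, 133, 464], [-42, 1, 47], [-736, -313, -1053]]
105 [[-110, 7, -62], [-107, -1, -60], [-106, -10, -62], [64, 61, 202], [232, 125, 461], [242, 115, 472]]
108 [[66, 96, 201], [-97, 4, -57], [-95, -5, -57], [66, 61, 189], [250, 132, 470], [250, 118, 465]]
111 [[24, 74, 120], [-93, 5, -62], [-90, -3, -62], [-84, -9, -55], [66, 49, 170], [-736, -313, -1053]]
114 [[66, 95, 170], [62, 81, 160], [-81, 1, -61], [-76, -6, -57], [67, 49, 156], [273, 128, 462]]
117 [[64, 93, 151], [63, 81, 147], [-73, 4, -62], [-70, -4, -60], [-61, -9, -50], [85, 45, 163]]
120 [[63, 92, 135], [65, 82, 134], [-65, 8, -62], [-62, 0, -61], [-58, -8, -58], [68, 38, 124]]
123 [[62, 91, 118], [65, 81, 119], [62, 68, 111], [-54, 3, -62], [-53, -6, -62], [65, 36, 104]]
126 [[62, 90, 104], [61, 79, 99], [65, 69, 100], [64, 57, 95], [64, 47, 93], [64, 35, 88]]
129 [[69, 93, 100], [62, 79, 86], [62, 68, 83], [64, 57, 82], [64, 46, 78], [65, 36, 76]]
132 [[61, 89, 74], [63, 78, 73], [61, 67, 67], [62, 56, 65], [65, 46, 65], [63, 34, 58]]
135 [[61, 88, 60], [65, 79, 61], [65, 68, 58], [65, 57, 55], [62, 45, 47], [64, 34, 46]]
```

View pics/s0g.png

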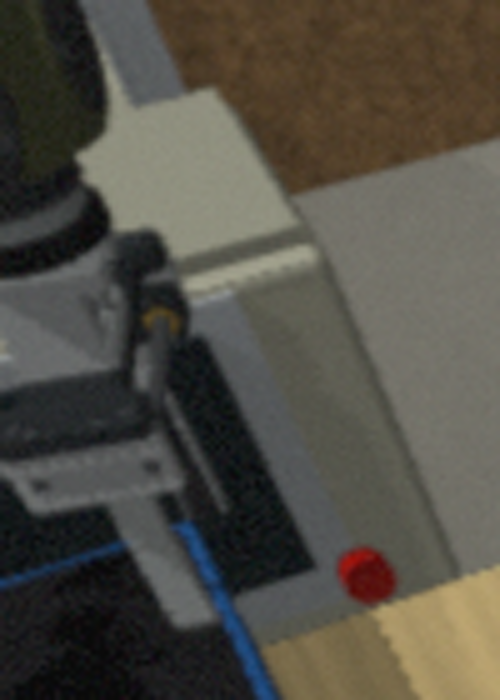

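The start picture shows the same thing: the fingertips and the body both sit about 47 mm short of the reported TCP. I'll go down part way, where the tips clear the nose under either reading, and measure again.

Request:
servo_tool --motion '[10, 0, 0, 0, 22, 0, 0, 0, 30, 0, 0, 0, 34, 0, 0, 0, 34, 0, 0, 0]'

```text
time_s: 2.4
ee_pos: [0.4513, 0.2773, 0.1315]
eef_rot: [2.7, 1.57, -2.576]
force: [0.7, 1.0, 0.7]
grip_width: 0.0939
```

```bash
cat > tip.py <<'E'
from h import *
def tips(name='side',pf='x'):
    c=cam(name); p,R,o=pose(); C=cloud(c)
    q=(C-p)@R*1000  # tool coords
    for s in (-1,1):
        k=(abs(q[...,1])<14)&(s*q[...,2]>40)&(s*q[...,2]<68)&(q[...,0]>-110)&(q[...,0]<25)
        # connected to finger, exclude scene below: only z world > .13
        k&=(C[...,2]>.128)
        if k.sum()>5:
            a=q[k]; print(name,'side',s,'n',k.sum(),'x max',np.sort(a[:,0])[-6:].round(0),'y range',np.percentile(a[:,1],[3,97]).round(1),'z med',np.median(a[:,2]).round(1))
    return c
E
python3 - <<'E'
from tip import *
c=tips(); save(c,'s4.png',(140,60,240,180),5); goto([.4515,.277,.039],57.7)
c=tips('top'); 
E
```

```text
side side -1 n 168 x max [-49. -49. -49. -48. -48. -41.] y range [-9.3  8.9] z med -59.4
side side 1 n 20 x max [-46. -45. -42. -41. -41. -37.] y range [-9.9 -2.5] z med 48.9
t 2.45 pos [0.4515 0.2774 0.1318] jaw 57.72 tilt [ 0.  0. -1.] q [ 0.482  0.286  1.621  0.     1.235 -0.526] F [ 0.1 -0.6  0.6] M [-0.06  0.05 -0.02] w 0.094
MOVE d [92.8 -0.2 -0.3] roll(cw+) 0.02 or -179.98
```

View pics/s4.png

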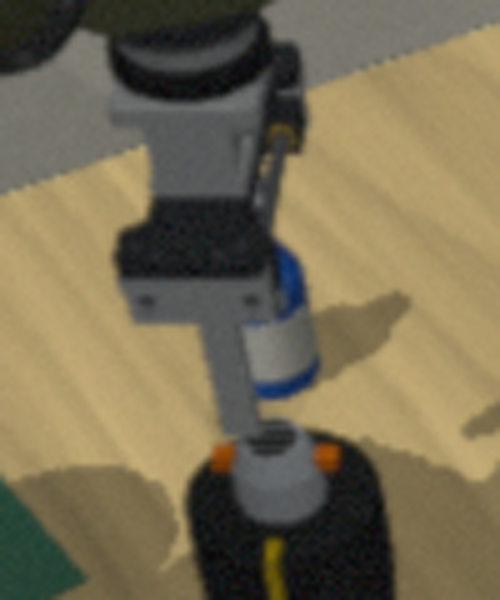

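```bash
python3 - <<'E'
from h import *
goto([.4507,.2743,.058],57.7)
E
```

```text
t 2.5 pos [0.4515 0.2774 0.132 ] jaw 57.72 tilt [ 0.  0. -1.] q [ 0.482  0.285  1.621  0.     1.235 -0.526] F [-0.5 -0.2 -0. ] M [-0.01  0.    0.03] w 0.0937
MOVE d [74.  -0.9 -3.1] roll(cw+) 0.02 or -179.98
```

Request:
servo_tool --motion '[10, -0.5, -2, 0, 25, -1, -3, 0, 40, -1, -3, 0, 55, -1, -3, 0, 66, -1, -3, 0, 72, -1, -3, 0, 74, -1, -3, 0, 74, -1, -3, 0]'

```text
time_s: 3.5
ee_pos: [0.4508, 0.2744, 0.058]
eef_rot: [-0.57, 1.57, 0.438]
force: [0.1, -1.1, 0.6]
grip_width: 0.0938
```

```bash
python3 - <<'E'
from tip import *
c=cam('side'); save(c,'s5.png',(150,80,250,190),5); goto([.4507,.2743,.040],57.7)
p,R,o=pose(); C=cloud(c); q=(C-p)@R*1000
k=(abs(q[...,1])<10)&(q[...,2]<-50)&(q[...,2]>-70)&(q[...,0]<-20)&(q[...,0]>-110)
print(np.sort(q[k][:,0])[-8:].round(1),np.percentile(q[k][:,1],[3,97]),np.median(q[k][:,2]))
E
```

```text
t 3.55 pos [0.4508 0.2744 0.0581] jaw 57.71 tilt [ 0.001  0.    -1.   ] q [ 0.477  0.367  1.7   -0.     1.075 -0.53 ] F [-0.1  0.6  0.7] M [-0.02  0.01 -0.04] w 0.0939
MOVE d [18.1  0.1 -0.1] roll(cw+) 0.01 or -179.99
[-22.7 -22.5 -22.3 -22.3 -22.3 -21.7 -21.7 -20.4] [-9.36058444  8.89895981] -59.66178762548391
```

View pics/s5.png

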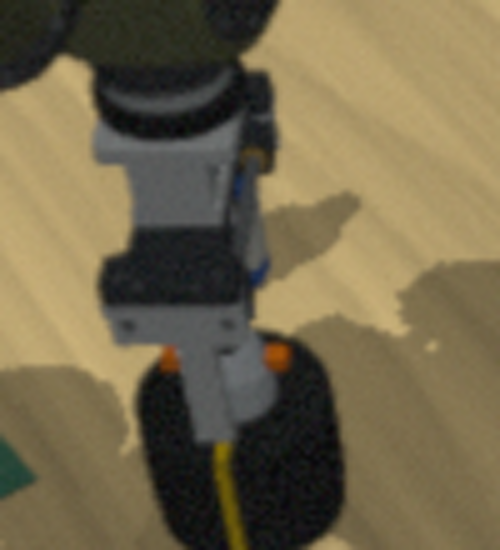

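```bash
python3 - <<'E'
from tip import *
c=cam('side'); p,R,o=pose(); C=cloud(c)
for z in (.105,.1,.095,.085,.058):
    q=p.copy(); q[2]=z; print(z,[np.round(proj(c,q-R[:,2]*.0595+R[:,1]*w),1) for w in (-.008,.008)])
for v in range(160,174): print(v,[np.round((R.T@(C[v,u]-p)*1000)).astype(int).tolist() for u in (190,192,194)])
E
```

```text
0.105 [array([195.6, 168. ]), array([189.6, 168.1])]
0.1 [array([195.9, 169.4]), array([189.9, 169.4])]
0.095 [array([196.1, 170.7]), array([190.2, 170.7])]
0.085 [array([196.7, 173.3]), array([190.8, 173.3])]
0.058 [array([198.2, 180.1]), array([192.4, 180.2])]
160 [[-79, 1, -62], [-77, -3, -60], [-76, -8, -59]]
161 [[-73, 3, -60], [-70, -2, -57], [-75, -8, -61]]
162 [[-69, 3, -59], [-71, -3, -62], [-71, -8, -61]]
163 [[-66, 4, -59], [-68, -2, -62], [-66, -7, -59]]
164 [[-60, 5, -57], [-59, 0, -57], [-61, -6, -58]]
165 [[-58, 5, -59], [-61, -1, -62], [-58, -6, -60]]
166 [[-54, 6, -59], [-54, 1, -59], [-55, -5, -60]]
167 [[-51, 6, -60], [-52, 1, -60], [-52, -5, -61]]
168 [[-27, 13, -39], [-25, 8, -37], [-27, 2, -39]]
169 [[-25, 13, -41], [-23, 8, -39], [-27, 1, -44]]
170 [[-26, 12, -46], [-24, 7, -44], [-27, 1, -47]]
171 [[-24, 12, -47], [-26, 6, -50], [-25, 1, -49]]
172 [[-22, 12, -49], [-26, 6, -54], [-24, 1, -52]]
173 [[-22, 12, -53], [-21, 6, -52], [-22, 1, -54]]
```

Visual tip height is 106 mm with a reported 58 mm, so the offset is 48 mm and it stays constant. I'll go down 18 mm and grip.

Request:
servo_tool --motion '[6, 0, 0, 0, 12, 0, 0, 0, 16, 0, 0, 0, 18, 0, 0, 0, 18, 0, 0, 0]'

```text
time_s: 4.22
ee_pos: [0.4509, 0.2743, 0.0441]
eef_rot: [-0.787, 1.569, 0.221]
force: [-24.2, -14.2, 61.1]
grip_width: 0.0942
```

Request:
servo_tool --motion '[0, 0, 0, 0, 0, 0, 0, 0, 0, 0, 0, 0, 0, 0, 0, 0, 0, 0, 0, 0, 0, 0, 0, 0, 0, 0, 0, 0]' --gripper 0 --force 55

```text
time_s: 5.1
ee_pos: [0.4538, 0.2759, 0.0443]
eef_rot: [-0.567, 1.562, 0.44]
force: [-0.9, 1.5, 42.0]
grip_width: 0.0477
```

```bash
python3 - <<'E'
from tip import *
goto([.4507,.2743,.187],57.7)
c=cam('side'); save(c,'s6.png',(150,100,250,200),5)
E
```

```text
t 5.1 pos [0.4538 0.2759 0.0443] jaw 57.73 tilt [ 0.008  0.004 -1.   ] q [ 0.478  0.387  1.708 -0.     1.037 -0.53 ] F [-0.9  1.5 42. ] M [-1.3   1.06 -0.14] w 0.0477
MOVE d [-142.7    1.1   -2. ] roll(cw+) 0.03 or -179.97
```

View pics/s6.png

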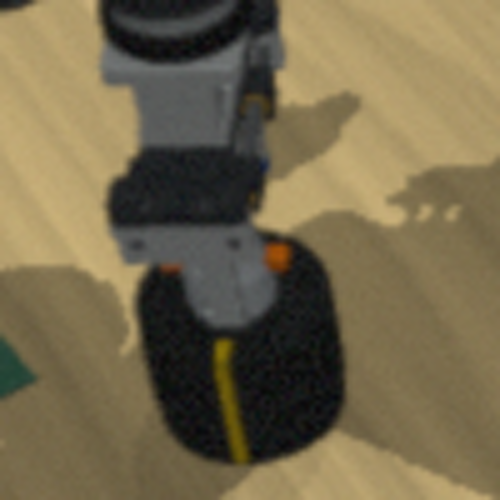

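Contact came at a reported 44 mm, so the fingertips rest on the drum top and the working tip offset is about 40 mm. The grip closed on the 48 mm flats (0.0477). I'll ease off and lift.

Request:
servo_tool --motion '[-4, 0, 0, 0, -6, 0, 0, 0, -10, 0, 0, 0, -22, 0, 0, 0, -40, 0, 0, 0, -62, 0, 0, 0, -88, 0, 0, 0, -114, 0, 0, 0, -134, 0, 0, 0, -145, 0, 0, 0, -148, 0, 0, 0, -148, 0, 0, 0]'

```text
time_s: 6.65
ee_pos: [0.4504, 0.2742, 0.1872]
eef_rot: [2.646, 1.57, -2.63]
force: [1.4, 0.3, -4.7]
grip_width: 0.0474
```

```bash
python3 - <<'E'
from tip import *
goto([.5717,-.0252,.187],10)
c=cam('side'); save(c,'s7.png',(140,60,260,180),5)
E
```

```text
t 6.65 pos [0.4504 0.2742 0.1872] jaw 57.72 tilt [-0.001 -0.    -1.   ] q [ 0.477  0.233  1.555 -0.     1.355 -0.53 ] F [ 1.4  0.3 -4.7] M [ 0.06  0.01 -0.02] w 0.0474
MOVE d [   0.3 -262.4 -188.3] roll(cw+) 47.72 or -132.28
```

View pics/s7.png

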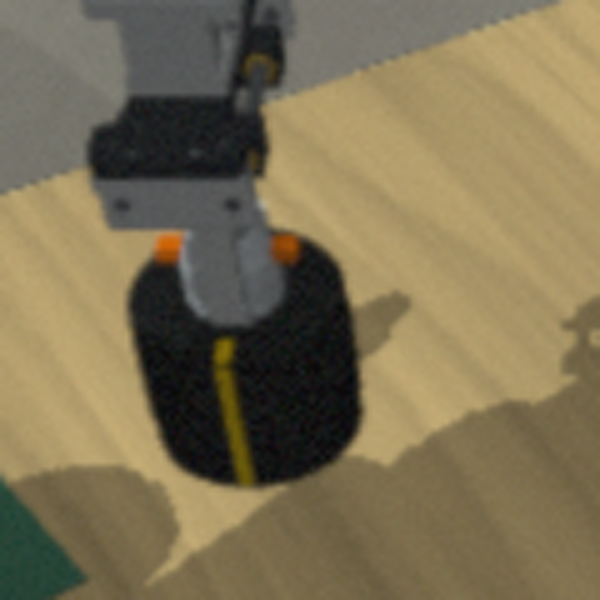

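Request:
servo_tool --motion '[0, -8, -6, 1.4, 0, -26, -19, 4.8, 0, -52, -38, 9.5, 0, -84, -60, 15.3, 0, -118, -85, 21.5, 0, -152, -109, 27.7, 0, -184, -132, 33.4, 0, -212, -153, 38.6, 0, -236, -170, 42.9, 0, -252, -181, 45.8, 0, -260, -187, 47.2, 0, -262, -188, 47.7, 0, -262, -188, 47.7]'

```text
time_s: 8.32
ee_pos: [0.5716, -0.024, 0.1877]
eef_rot: [1.912, 1.571, 2.088]
force: [0.3, -0.4, -6.0]
grip_width: 0.0474
```

```bash
python3 - <<'E'
from tip import *
goto([.5717,-.0252,.187],10)
c=cam('side'); save(c,'s8.png',(220,110,360,250),4)
c=cam('top'); save(c,'t8.png',(220,120,360,260),4)
E
python3 -c "
import cv2,numpy as np
cv2.imwrite('pics/c8.png',np.hstack([cv2.resize(cv2.imread('pics/%s8.png'%n),(400,400)) for n in('s','t')]))"
```

```text
t 8.32 pos [ 0.5716 -0.024   0.1877] jaw 10.07 tilt [-0.  0. -1.] q [-0.106  0.334  1.425  0.     1.383 -0.282] F [ 0.3 -0.4 -6. ] M [-0.08  0.04 -0.01] w 0.0474
MOVE d [ 0.7 -1.2 -0.1] roll(cw+) 0.07 or -179.93
```

View pics/c8.png

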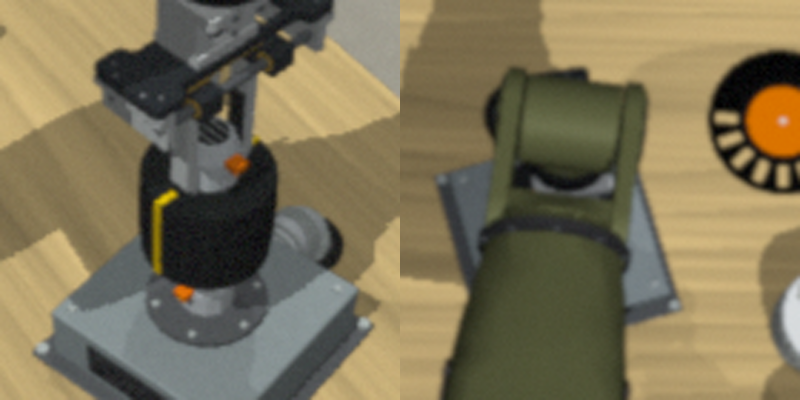

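```bash
python3 - <<'E'
from tip import *
from scipy.optimize import least_squares
import pickle
def fit(P,r):
    f=lambda x:np.hypot(P[:,0]-x[0],P[:,1]-x[1])-r
    s=least_squares(f,P[:,:2].mean(0)+[.02,.03],loss='soft_l1',f_scale=.002); return s.x.round(4),np.std(s.fun).round(4),len(P)
c=cam('side'); C=cloud(c)
for z0,z1 in((.145,.17),(.17,.2),(.2,.222)):
    k=(C[...,2]>z0)&(C[...,2]<z1)&(np.hypot(C[...,0]-.572,C[...,1]+.024)<.07); print(z0,fit(C[k],.055))
k=(abs(C[...,2]-.228)<.012)&(np.hypot(C[...,0]-.572,C[...,1]+.024)<.055); print('top z',np.median(C[k][:,2]))
s=pickle.load(open('side0.pkl','rb')); C=cloud(s)
k=(C[...,2]>.02)&(C[...,2]<.07)&(np.hypot(C[...,0]-.4505,C[...,1]-.274)<.07);print('carbon0',fit(C[k],.055))
k=(C[...,2]>.02)&(C[...,2]<.07)&(np.hypot(C[...,0]-.4805,C[...,1]+.324)<.07);print('pre0',fit(C[k],.055))
# port neck
k=(C[...,2]>.076)&(C[...,2]<.094)&(np.hypot(C[...,0]-.572,C[...,1]+.025)<.032);print('port neck',fit(C[k],.0245))
k=(C[...,2]>.105)&(C[...,2]<.115)&(np.hypot(C[...,0]-.572,C[...,1]+.025)<.032);q=C[k];print('nose',cv2.minEnclosingCircle((q[:,:2]*1e3).astype(np.float32)),np.median(q[:,2]))
p,R,o=pose();print(p.round(4))
E
```

```text
0.145 (array([ 0.5697, -0.0219]), np.float64(0.0011), 297)
0.17 (array([ 0.5695, -0.0225]), np.float64(0.0012), 400)
0.2 (array([ 0.5698, -0.0224]), np.float64(0.0011), 325)
top z 0.22623032829754572
carbon0 (array([0.4503, 0.276 ]), np.float64(0.0014), 490)
pre0 (array([ 0.4808, -0.3234]), np.float64(0.0009), 462)
port neck (array([ 0.5718, -0.0236]), np.float64(0.001), 77)
nose ((570.1251831054688, -24.94293212890625), 20.474740982055664) 0.10985123812651143
[ 0.5716 -0.024   0.1878]
```

Request:
servo_tool --motion '[4, -1.3, 1.8, 0, 14, -1.3, 1.8, 0, 24, -1.3, 1.8, 0, 30, -1.3, 1.8, 0, 34, -1.3, 1.8, 0, 38, -1.3, 1.8, 0, 41, -1.3, 1.8, 0, 44, -1.3, 1.8, 0]'

```text
time_s: 9.48
ee_pos: [0.5738, -0.0256, 0.1437]
eef_rot: [-0.418, 1.571, -0.243]
force: [-0.5, -0.5, -6.2]
grip_width: 0.0475
```

Request:
servo_tool --motion '[1.5, 0, 0, 0, 3, 0, 0, 0, 4.5, 0, 0, 0, 6, 0, 0, 0, 6, 0, 0, 0]'

```text
time_s: 10.1
ee_pos: [0.5737, -0.0256, 0.1376]
eef_rot: [2.864, 1.571, 3.038]
force: [0.3, -0.2, -6.0]
grip_width: 0.0476
```

```bash
python3 - <<'E'
from tip import *
goto([.5735,-.0255,.116],10)
c=cam('side'); save(c,'s9.png',(240,140,340,240),5)
E
```

```text
t 10.1 pos [ 0.5737 -0.0256  0.1376] jaw 10.01 tilt [-0.  0. -1.] q [-0.108  0.377  1.485 -0.     1.28  -0.283] F [ 0.3 -0.2 -6. ] M [-0.13  0.04 -0.04] w 0.0476
MOVE d [21.6  0.1 -0.1] roll(cw+) 0.01 or -179.99
```

View pics/s9.png

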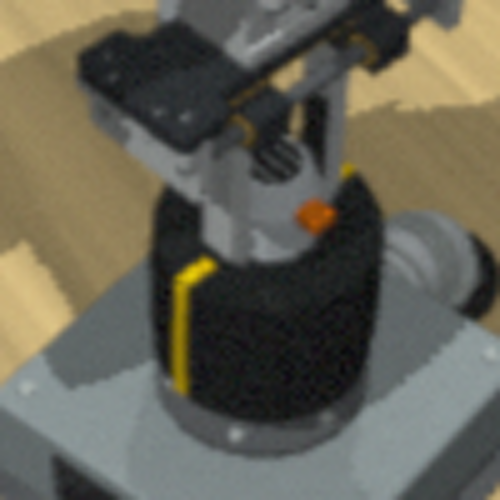

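No contact down to an underside of about 92 mm, so it is over the lugs. Pressing on against the spring.

Request:
servo_tool --motion '[4, 0, 0, 0, 8, 0, 0, 0, 11, 0, 0, 0, 14, 0, 0, 0, 16, 0, 0, 0, 18, 0, 0, 0, 19.5, 0, 0, 0, 21, 0, 0, 0, 21, 0, 0, 0]'

```text
time_s: 11.28
ee_pos: [0.5738, -0.0255, 0.1179]
eef_rot: [-0.25, 1.57, -0.075]
force: [-6.4, 0.3, 11.0]
grip_width: 0.0475
```

```bash
python3 - <<'E'
from tip import *
goto([.5735,-.0255,.116],10)
c=cam('side'); save(c,'s10.png',(240,140,340,240),5)
E
```

```text
t 11.28 pos [ 0.5738 -0.0255  0.1179] jaw 10.02 tilt [ 0.001 -0.    -1.   ] q [-0.108  0.395  1.508  0.     1.238 -0.283] F [-6.4  0.3 11. ] M [0.11 1.52 0.  ] w 0.0475
MOVE d [ 1.9  0.1 -0.3] roll(cw+) 0.02 or -179.98
```

View pics/s10.png

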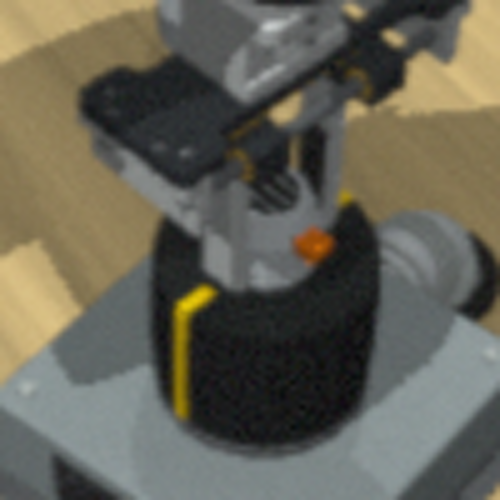

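Request:
servo_tool --motion '[0.5, 0, -0.7, 0, 1, 0, -1.2, 0, 1.5, 0, -1.2, 0, 1.5, 0, -1.2, 0]'

```text
time_s: 11.82
ee_pos: [0.5737, -0.0256, 0.117]
eef_rot: [-0.155, 1.567, 0.02]
force: [-1.0, 2.5, 11.3]
grip_width: 0.0478
```

Request:
servo_tool --motion '[0.7, 0, 0, 0, 1.5, 0, 0, 0, 1.5, 0, 0, 0]'

```text
time_s: 12.2
ee_pos: [0.5737, -0.0256, 0.1155]
eef_rot: [-0.147, 1.567, 0.028]
force: [-1.3, 2.4, 11.3]
grip_width: 0.0472
```

```bash
python3 - <<'E'
from tip import *
goto([.5735,-.0255,.116],10)
E
```

```text
t 12.2 pos [ 0.5737 -0.0256  0.1155] jaw 10.02 tilt [ 0.004  0.    -1.   ] q [-1.090e-01  3.950e-01  1.513e+00  1.000e-03  1.229e+00 -2.840e-01] F [-1.3  2.4 11.3] M [ 0.4   0.46 -0.  ] w 0.0472
MOVE d [-0.5  0.1 -0.2] roll(cw+) 0.02 or -179.98
```

Request:
servo_tool --motion '[0.8, 0, 0, 0, 1.5, 0, 0, 0, 1.5, 0, 0, 0]'

```text
time_s: 12.58
ee_pos: [0.5737, -0.0256, 0.1145]
eef_rot: [-0.154, 1.567, 0.021]
force: [-3.4, 2.0, 15.1]
grip_width: 0.0477
```

```bash
python3 - <<'E'
from tip import *
goto([.5735,-.0255,.116],10)
c=cam('side'); C=cloud(c); save(c,'s11.png',(240,140,340,240),5)
k=(np.hypot(C[...,0]-.572,C[...,1]+.024)<.053)&(C[...,2]>.14)&(C[...,2]<.166); print(np.histogram(C[k][:,2],bins=13,range=(.14,.166)))
E
```

```text
t 12.57 pos [ 0.5737 -0.0256  0.1145] jaw 10.02 tilt [ 0.004  0.    -1.   ] q [-1.090e-01  3.960e-01  1.515e+00  1.000e-03  1.227e+00 -2.840e-01] F [-3.4  2.  15.1] M [ 0.35  0.84 -0.04] w 0.0477
MOVE d [-1.5  0.1 -0.2] roll(cw+) 0.02 or -179.98
(array([  0,   0,   0,   1,  12, 124, 291, 138,  16,   8,  15,  12,  12]), array([0.14 , 0.142, 0.144, 0.146, 0.148, 0.15 , 0.152, 0.154, 0.156,
       0.158, 0.16 , 0.162, 0.164, 0.166]))
```

View pics/s11.png

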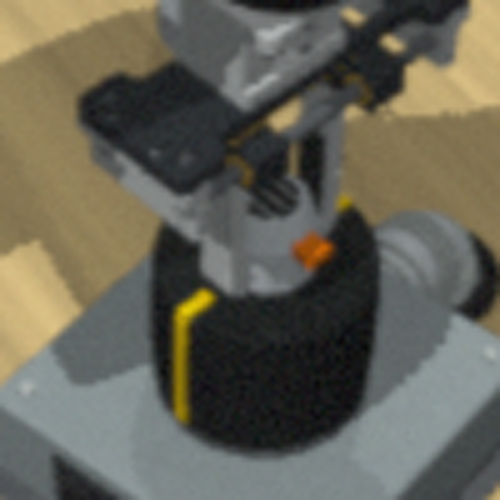

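Bottomed: drum top at 153 mm against 154 mm expected, and force rising. Turning clockwise.

Request:
servo_tool --motion '[0, 0, 0, 4, 0, 0, 0, 10, 0, 0, 0, 16, 0, 0, 0, 22, 0, 0, 0, 28, 0, 0, 0, 34, 0, 0, 0, 40, 0, 0, 0, 40]'

```text
time_s: 13.62
ee_pos: [0.5741, -0.0262, 0.1145]
eef_rot: [0.347, 1.566, -0.178]
force: [-0.1, -0.1, 12.3]
grip_width: 0.0474
```

```bash
python3 - <<'E'
from tip import *
goto([.5735,-.0255,.1145],-80)
E
```

```text
t 13.62 pos [ 0.5741 -0.0262  0.1145] jaw -30.08 tilt [ 0.005 -0.001 -1.   ] q [-0.109  0.396  1.514 -0.     1.226  0.416] F [-0.1 -0.1 12.3] M [-0.33  0.36 -0.16] w 0.0474
MOVE d [ 0.   0.2 -0.9] roll(cw+) 49.92 or -130.08
```

Request:
servo_tool --motion '[0, 0, 0, 5, 0, 0, 0, 12, 0, 0, 0, 19, 0, 0, 0, 26, 0, 0, 0, 33, 0, 0, 0, 39, 0, 0, 0, 44, 0, 0, 0, 48, 0, 0, 0, 50, 0, 0, 0, 50]'

```text
time_s: 14.88
ee_pos: [0.5732, -0.0253, 0.1144]
eef_rot: [1.487, 1.568, 0.092]
force: [-6.5, 3.5, 16.3]
grip_width: 0.0477
```

```bash
python3 - <<'E'
from tip import *
goto([.5735,-.0255,.1145],-80)
c=cam('side');save(c,'s12.png',(240,140,340,240),5)
E
```

```text
t 14.88 pos [ 0.5732 -0.0253  0.1144] jaw -79.95 tilt [ 0.003  0.    -1.   ] q [-1.080e-01  3.960e-01  1.515e+00  1.000e-03  1.228e+00  1.287e+00] F [-6.5  3.5 16.3] M [0.72 1.88 0.56] w 0.0477
MOVE d [-0.1  0.3  0.3] roll(cw+) 0.05 or -179.95
```

View pics/s12.png

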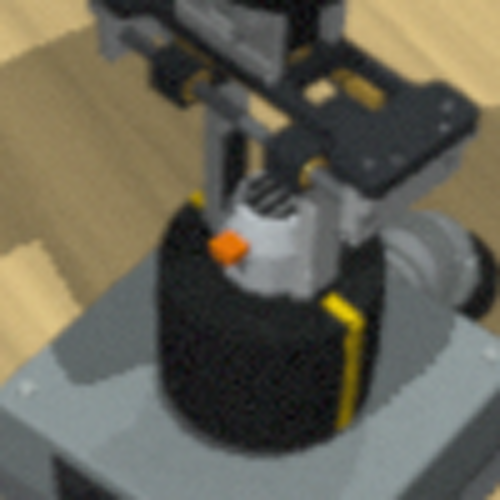

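Request:
servo_tool --motion '[0, 0, 0, 1.5, 0, 0, 0, 3, 0, 0, 0, 3]'

```text
time_s: 15.3
ee_pos: [0.5727, -0.0241, 0.1144]
eef_rot: [2.378, 1.568, 0.932]
force: [-10.7, 11.6, 18.9]
grip_width: 0.0477
```

```bash
python3 - <<'E'
from tip import *
goto([.5735,-.0255,.1145],-80)
E
```

```text
t 15.3 pos [ 0.5727 -0.0241  0.1144] jaw -82.88 tilt [ 0.001  0.002 -1.   ] q [-0.107  0.396  1.516  0.002  1.229  1.339] F [-10.7  11.6  18.9] M [2.17 2.58 1.1 ] w 0.0477
MOVE d [-0.1  0.6  1.5] roll(cw+) -2.88 or 177.12
```

At the stop: the moment and lateral forces rose together. I'll ease back the over-turn and let it rise.

Request:
servo_tool --motion '[0, 0, 0, -1, 0, 0, 0, -1.5, -2, 0, 0, -1.5, -4, 0, 0, -1.5, -6, 0, 0, -1.5, -7, 0, 0, -1.5, -7, 0, 0, -1.5]'

```text
time_s: 16.18
ee_pos: [0.5725, -0.0244, 0.1202]
eef_rot: [2.794, 1.569, 1.373]
force: [-5.5, 9.2, 9.0]
grip_width: 0.0477
```

```bash
python3 - <<'E'
from tip import *
goto([.5735,-.0255,.1145],-80)
E
```

```text
t 16.18 pos [ 0.5725 -0.0244  0.1202] jaw -81.46 tilt [ 0.     0.002 -1.   ] q [-0.108  0.39   1.509  0.002  1.242  1.313] F [-5.5  9.2  9. ] M [2.04 1.63 0.03] w 0.0477
MOVE d [5.7 0.8 1.2] roll(cw+) -1.46 or 178.54
```

Request:
servo_tool --motion '[-1, 0, 0, 0, -1, 0, 0, 0, -1, 0, 0, 0, -1, 0, 0, 0, -1, 0, 0, 0, -1, 0, 0, 0]' --gripper 1

```text
time_s: 16.92
ee_pos: [0.5736, -0.026, 0.1215]
eef_rot: [1.263, 1.567, -0.159]
force: [-0.6, -1.2, 6.7]
grip_width: 0.094
```

Request:
servo_tool --motion '[-10, 0, 0, 0, -30, 0, 0, 0, -60, 0, 0, 0, -90, 0, 0, 0, -115, 0, 0, 0, -125, 0, 0, 0, -125, 0, 0, 0]'

```text
time_s: 17.8
ee_pos: [0.5726, -0.0258, 0.2454]
eef_rot: [1.344, 1.57, -0.079]
force: [-0.3, 0.8, -1.0]
grip_width: 0.094
```

```bash
python3 - <<'E'
from meas import *
goto([.4805,-.3243,.245],-8.8)
c=cam('side'); C=cloud(c); save(c,'s13.png',(240,130,350,240),5)
k=(np.hypot(C[...,0]-.572,C[...,1]+.025)<.05)&(C[...,2]>.14)&(C[...,2]<.18); print(np.histogram(C[k][:,2],bins=20,range=(.14,.18)))
lugs(c,int(proj(c,[.572,-.025,.19])[0]),int(proj(c,[.572,-.025,.19])[1]),.161+.03)
top(c,int(proj(c,[.572,-.025,.19])[0]),int(proj(c,[.572,-.025,.19])[1]),.197,.207)
E
```

```text
t 17.8 pos [ 0.5726 -0.0258  0.2454] jaw -81.48 tilt [ 0.001 -0.    -1.   ] q [-0.109  0.306  1.329  0.     1.505  1.313] F [-0.3  0.8 -1. ] M [-0.06  0.17  0.04] w 0.094
MOVE d [   0.4 -135.3  281.6] roll(cw+) -72.68 or 107.32
(array([  0,   0,   0,   0,   0,   0,   0,   2,  43, 284, 258,  42,  11,
         9,  13,   4,  11,  14,   9,   9]), array([0.14 , 0.142, 0.144, 0.146, 0.148, 0.15 , 0.152, 0.154, 0.156,
       0.158, 0.16 , 0.162, 0.164, 0.166, 0.168, 0.17 , 0.172, 0.174,
       0.176, 0.178, 0.18 ]))
lugs areas [np.int32(29), np.int32(15)] mid [ 0.573  -0.0277  0.191 ] len 0.0602 ang 6.72 [array([284.4, 186.7]), array([304. , 174.7])]
  cloud z0.197-0.207 n 166 mean [ 0.5722 -0.0269  0.2009] minmaxmid [ 0.5731 -0.0248  0.201 ] ext [0.0376 0.0376 0.0077]
```

View pics/s13.png

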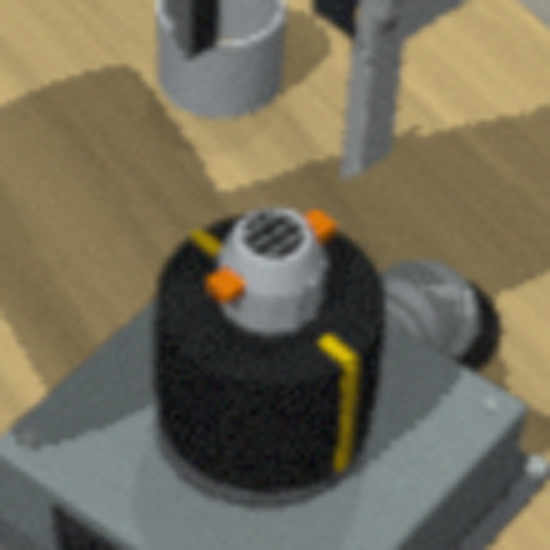

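Drum top at 160 mm (locked = 161 mm, part-turned = 157 mm), lugs parallel to the port's, so the carbon stage is locked. On to the white pre-filter.

Request:
servo_tool --motion '[0, -4, 8, -2.2, 0, -14, 28, -7.3, 0, -27, 56, -14.5, 0, -43, 90, -23.3, 10, -61, 127, -32.7, 25, -78, 163, -42.2, 45, -95, 197, -50.9, 60, -109, 228, -58.9, 75, -122, 253, -65.4, 85, -130, 270, -69.8, 90, -134, 279, -72, 90, -135, 282, -72.7, 90, -135, 282, -72.7]'

```text
time_s: 19.48
ee_pos: [0.4807, -0.3245, 0.155]
eef_rot: [2.574, 1.57, 2.42]
force: [-0.2, 0.4, -0.9]
grip_width: 0.0939
```

```bash
python3 - <<'E'
from tip import *
goto([.4805,-.3243,.070],-8.8)
c=cam('side'); save(c,'s14.png',(260,190,420,350),4)
C=cloud(c); p,R,o=pose(); q=(C-p)@R*1000
k=(C[...,2]>.14)&(C[...,2]<.25)&(abs(q[...,1])<15)
for s in(-1,1):
    kk=k&(s*q[...,2]>38)&(s*q[...,2]<66); a=q[kk]
    if len(a): print(s,len(a),np.sort(a[:,0])[-8:].round(),np.percentile(a[:,1],[3,97]).round(1),np.percentile(a[:,2],[3,50,97]).round(1))
E
```

```text
t 19.48 pos [ 0.4807 -0.3245  0.155 ] jaw -8.82 tilt [-0.  0. -1.] q [-0.657  0.376  1.446  0.     1.321 -0.503] F [-0.2  0.4 -0.9] M [-0.06  0.07 -0.01] w 0.0939
MOVE d [85.   0.1 -0.2] roll(cw+) -0.02 or 179.98
-1 83 [-47. -47. -46. -46. -44. -41. -41. -41.] [-11.    6.5] [-60.7 -58.2 -49.8]
1 161 [-41. -41. -41. -40. -40. -39. -39. -39.] [-11.1   5.3] [45.1 46.5 56.8]
```

View pics/s14.png

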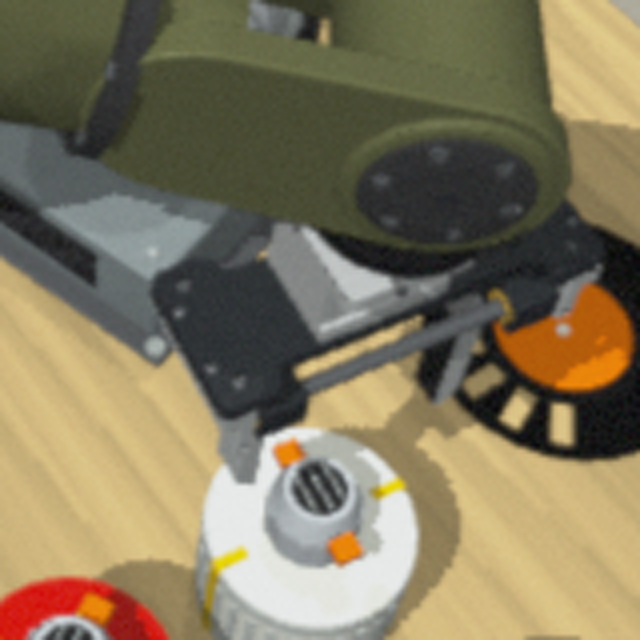

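The fingertips are chamfered: the inner edge is at −40 mm, so drum contact will come at a reported 44 mm. The fingers look about 2 mm toward −y in the camera, so I'll shift +2 and go down to 46.5 mm.

Request:
servo_tool --motion '[10, 1, 0, 0, 25, 2, 0, 0, 42, 2, 0, 0, 60, 2, 0, 0, 78, 2, 0, 0, 92, 2, 0, 0, 100, 2, 0, 0, 105, 2, 0, 0, 108, 2, 0, 0, 108, 2, 0, 0]'

```text
time_s: 20.78
ee_pos: [0.4812, -0.3227, 0.0474]
eef_rot: [-0.482, 1.571, -0.635]
force: [-0.0, -0.9, -1.8]
grip_width: 0.0937
```

Request:
servo_tool --motion '[0, 0, 0, 0, 0, 0, 0, 0, 0, 0, 0, 0, 0, 0, 0, 0, 0, 0, 0, 0, 0, 0, 0, 0]' --gripper 0 --force 55

```text
time_s: 21.52
ee_pos: [0.4813, -0.3228, 0.0474]
eef_rot: [-0.32, 1.57, -0.473]
force: [1.0, -0.6, 0.1]
grip_width: 0.0474
```

```bash
python3 - <<'E'
from tip import *
goto([.4805,-.3243,.265],-8.8)
c=cam('side'); save(c,'s15.png',(280,230,400,350),5)
E
```

```text
t 21.52 pos [ 0.4813 -0.3228  0.0474] jaw -8.79 tilt [ 0. -0. -1.] q [-0.654  0.484  1.556  0.     1.101 -0.501] F [ 1.  -0.6  0.1] M [-0.1  -0.2   0.03] w 0.0474
MOVE d [-217.6   -1.7   -0.4] roll(cw+) 0.01 or -179.99
```

View pics/s15.png

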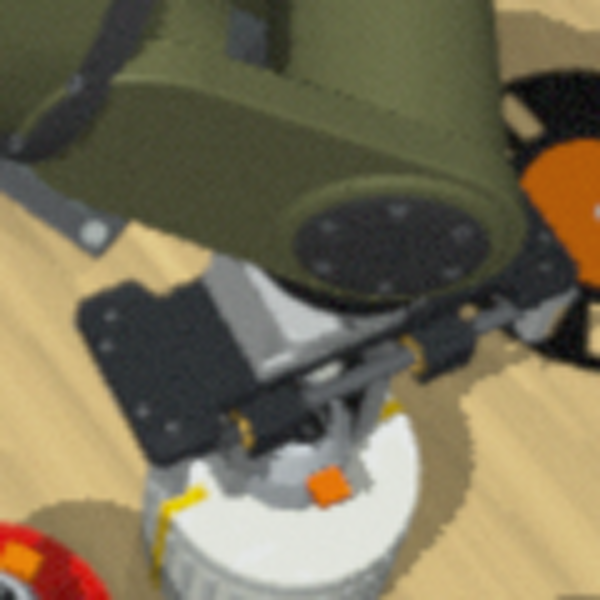

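Request:
servo_tool --motion '[-3, 0, 0, 0, -12, 0, 0, 0, -28, 0, 0, 0, -52, 0, 0, 0, -82, 0, 0, 0, -115, 0, 0, 0, -148, 0, 0, 0, -178, 0, 0, 0, -202, 0, 0, 0, -218, 0, 0, 0, -225, 0, 0, 0, -225, 0, 0, 0]'

```text
time_s: 23.08
ee_pos: [0.481, -0.3227, 0.2721]
eef_rot: [2.68, 1.571, 2.527]
force: [1.0, 0.4, -3.1]
grip_width: 0.0474
```

```bash
python3 - <<'E'
from meas import *
goto([.572,-.0252,.272],8)
# carbon lugs, unobstructed view now?
for n in('top','side'):
    c=cam(n); u,v=proj(c,[.572,-.025,.19]); lugs(c,int(u),int(v),.191,r=22)
    save(c,n+'16.png',(int(u)-50,int(v)-50,int(u)+50,int(v)+50),4)
E
python3 -c "
import cv2,numpy as np
cv2.imwrite('pics/c16.png',np.hstack([cv2.resize(cv2.imread('pics/%s16.png'%n),(400,400)) for n in('top','side')]))"
```

```text
t 23.07 pos [ 0.481  -0.3227  0.2721] jaw -8.79 tilt [-0.  0. -1.] q [-0.654  0.313  1.261 -0.     1.568 -0.501] F [ 1.   0.4 -3.1] M [-0.02  0.08  0.04] w 0.0474
MOVE d [1.000e-01 3.079e+02 4.450e+01] roll(cw+) -16.79 or 163.21
lugs areas [np.int32(18), np.int32(18)] mid [ 0.5761 -0.0216  0.191 ] len 0.058 ang 7.7 [array([274.8, 181.5]), array([277. , 200.7])]Traceback (most recent call last):
  File "<stdin>", line 5, in <module>
  File "meas.py", line 16, in lugs
    d=P[0]-P[1]; a=np.degrees(np.arctan2(d[1],d[0])); a=(a+90)%180-90
           ~^^^
IndexError: index 1 is out of bounds for axis 0 with size 1
[ WARN:0@0.021] global loadsave.cpp:275 findDecoder imread_('pics/side16.png'): can't open/read file: check file path/integrity
Traceback (most recent call last):
cv2.error: OpenCV(4.12.0) /io/opencv/modules/imgproc/src/resize.cpp:4208: error: (-215:Assertion failed) !ssize.empty() in function 'resize'
```

Request:
servo_tool --motion '[0, 9, 1.4, -0.5, 0, 31, 4.5, -1.7, 0, 62, 9, -3.4, 0, 98, 14.5, -5.4, 0, 138, 20, -7.6, 0, 178, 26, -9.7, 0, 215, 31.5, -11.8, 0, 249, 36.5, -13.6, 0, 277, 40.7, -15.1, 0, 295, 43.4, -16.1, 0, 305, 44.7, -16.6, 0, 308, 45.2, -16.8, 0, 308, 45.2, -16.8]'

```text
time_s: 24.8
ee_pos: [0.5727, -0.0256, 0.2722]
eef_rot: [-2.406, 1.571, -2.266]
force: [-0.4, 0.6, -2.7]
grip_width: 0.0476
```

```bash
python3 - <<'E'
from meas import *
from scipy.optimize import least_squares
goto([.5727,-.0255,.272],8)
def fit(P,r):
    f=lambda x:np.hypot(P[:,0]-x[0],P[:,1]-x[1])-r
    s=least_squares(f,P[:,:2].mean(0)+[.02,.03],loss='soft_l1',f_scale=.002); return s.x.round(4),np.std(s.fun).round(4),len(P)
c=cam('side'); C=cloud(c); save(c,'s17.png',(220,90,360,230),4)
for z0,z1 in((.09,.15),(.235,.295)):
    k=(C[...,2]>z0)&(C[...,2]<z1)&(np.hypot(C[...,0]-.572,C[...,1]+.025)<.07); print(z0,fit(C[k],.055))
E
```

```text
t 24.8 pos [ 0.5727 -0.0256  0.2722] jaw 7.98 tilt [-0. -0. -1.] q [-0.109  0.299  1.279 -0.     1.564 -0.248] F [-0.4  0.6 -2.7] M [-0.09  0.08 -0.  ] w 0.0476
MOVE d [0.2 0.1 0. ] roll(cw+) -0.02 or 179.98
0.09 (array([ 0.5735, -0.0248]), np.float64(0.0012), 681)
0.235 (array([ 0.5715, -0.0262]), np.float64(0.0011), 985)
```

View pics/s17.png

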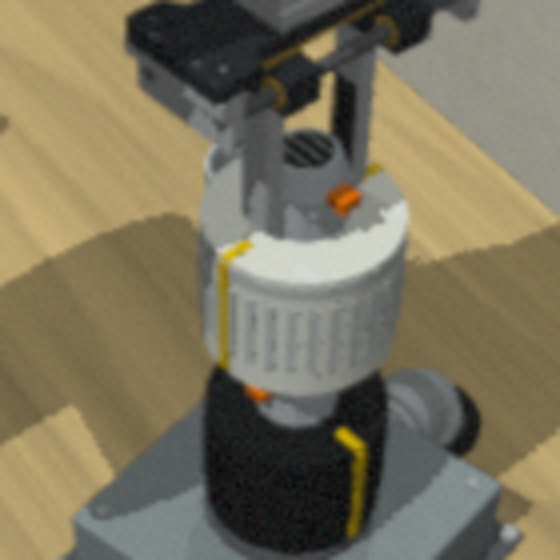

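Request:
servo_tool --motion '[4, 0.8, 1.3, 0, 10, 0.8, 1.3, 0, 17, 0.8, 1.3, 0, 22, 0.8, 1.3, 0, 26, 0.8, 1.3, 0, 29, 0.8, 1.3, 0, 32, 0.8, 1.3, 0, 34, 0.8, 1.3, 0, 34, 0.8, 1.3, 0]'

```text
time_s: 25.98
ee_pos: [0.5739, -0.0243, 0.2382]
eef_rot: [-2.989, 1.571, -2.849]
force: [1.2, -0.1, -2.7]
grip_width: 0.0474
```

Request:
servo_tool --motion '[1.5, 0, 0, 0, 3, 0, 0, 0, 4.5, 0, 0, 0, 6, 0, 0, 0, 7.5, 0, 0, 0, 9, 0, 0, 0, 9, 0, 0, 0]'

```text
time_s: 26.85
ee_pos: [0.5739, -0.0242, 0.2291]
eef_rot: [2.767, 1.571, 2.907]
force: [-0.7, -0.5, -3.0]
grip_width: 0.0478
```

```bash
python3 - <<'E'
from tip import *
goto([.5727,-.0255,.2014],8)
c=cam('side'); save(c,'s18.png',(220,90,360,230),4)
E
```

```text
t 26.85 pos [ 0.5739 -0.0242  0.2291] jaw 8.01 tilt [-0.  0. -1.] q [-0.106  0.317  1.353  0.     1.472 -0.246] F [-0.7 -0.5 -3. ] M [-0.05  0.06  0.02] w 0.0478
MOVE d [27.7 -1.1 -1.4] roll(cw+) 0.01 or -179.99
```

View pics/s18.png

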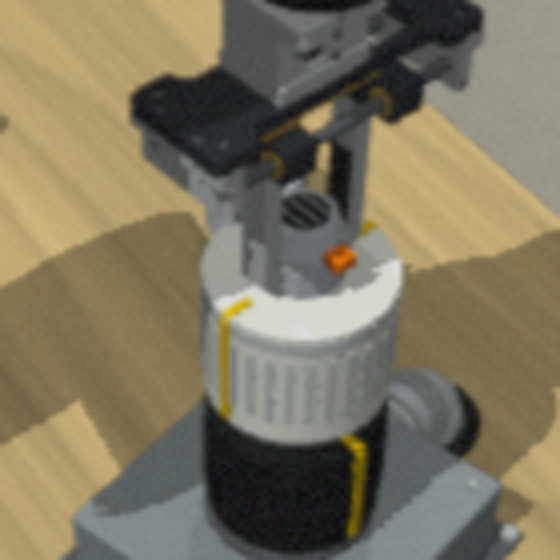

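Over the carbon's lugs with no contact. Pressing until both bottom.

Request:
servo_tool --motion '[3, 0, 0, 0, 6, 0, 0, 0, 9, 0, 0, 0, 12, 0, 0, 0, 15, 0, 0, 0, 18, 0, 0, 0, 21, 0, 0, 0, 23, 0, 0, 0, 24.5, 0, 0, 0, 24.5, 0, 0, 0]'

```text
time_s: 28.15
ee_pos: [0.5743, -0.0243, 0.2065]
eef_rot: [-0.282, 1.568, -0.142]
force: [-2.4, -1.0, 12.3]
grip_width: 0.0473
```

```bash
cat > ht.py <<'E'
from tip import *
def ht():
    c=cam('side'); C=cloud(c); r=np.hypot(C[...,0]-.573,C[...,1]+.025)
    k=(r<.05)&(r>.03)&(C[...,2]>.225)&(C[...,2]<.26)
    h,e=np.histogram(C[k][:,2],bins=35,range=(.225,.26)); i=h.argmax(); z=C[k][:,2]; z=z[abs(z-e[i])<.004]; print('pre drum top',z.mean().round(4),len(z)); return c
E
python3 - <<'E'
from ht import *
goto([.5727,-.0255,.2014],8); ht()
E
```

```text
t 28.15 pos [ 0.5743 -0.0243  0.2065] jaw 8.01 tilt [ 0.002 -0.    -1.   ] q [-0.106  0.327  1.391 -0.     1.421 -0.246] F [-2.4 -1.  12.3] M [-0.07  1.08 -0.03] w 0.0473
MOVE d [ 5.1 -0.9 -1.8] roll(cw+) 0.01 or -179.99
pre drum top 0.2422 500
```

Request:
servo_tool --motion '[1.5, 0, -0.5, 0, 3, 0, -0.7, 0, 4, 0, -0.7, 0, 5, 0, -0.7, 0, 6, 0, -0.7, 0, 6, 0, -0.7, 0]'

```text
time_s: 28.95
ee_pos: [0.5742, -0.0243, 0.2014]
eef_rot: [-0.215, 1.566, -0.075]
force: [-3.1, 0.8, 16.9]
grip_width: 0.0478
```

```bash

python3 - <<'E'
from ht import *
goto([.5727,-.0255,.2014],8); c=ht(); save(c,'s19.png',(220,90,360,230),4)
E
```

```text
t 28.95 pos [ 0.5742 -0.0243  0.2014] jaw 8.02 tilt [ 0.004 -0.    -1.   ] q [-0.106  0.328  1.401  0.     1.408 -0.246] F [-3.1  0.8 16.9] M [ 0.11  0.89 -0.05] w 0.0478
MOVE d [-0.  -1.  -1.6] roll(cw+) 0.02 or -179.98
pre drum top 0.237 487
```

View pics/s19.png

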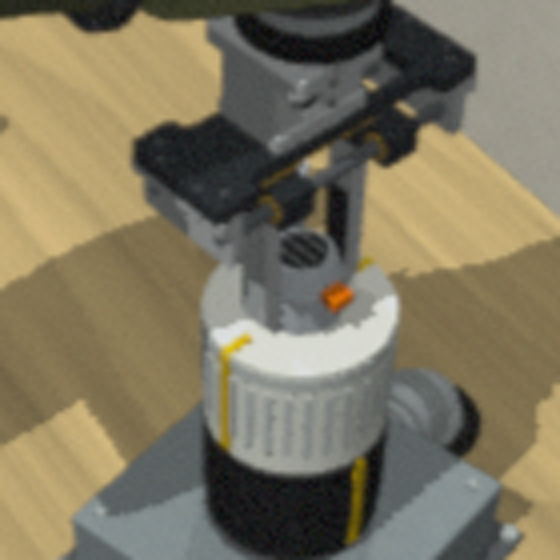

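Both are bottomed (pre-filter drum top 237 mm, 238 expected). Turning clockwise.

Request:
servo_tool --motion '[0, 0, 0, 4, 0, 0, 0, 10, 0, 0, 0, 16, 0, 0, 0, 22, 0, 0, 0, 28, 0, 0, 0, 34, 0, 0, 0, 40, 0, 0, 0, 40]'

```text
time_s: 30.0
ee_pos: [0.5744, -0.0247, 0.2014]
eef_rot: [0.399, 1.566, -0.161]
force: [-1.0, -1.4, 15.8]
grip_width: 0.0474
```

```bash

python3 - <<'E'
from ht import *
goto([.5735,-.0255,.2014],-82); c=ht(); save(c,'s20.png',(220,90,360,230),4)
E
```

```text
t 30.0 pos [ 0.5744 -0.0247  0.2014] jaw -32.09 tilt [ 0.005 -0.001 -1.   ] q [-0.106  0.328  1.401 -0.     1.407  0.454] F [-1.  -1.4 15.8] M [-0.24  0.56 -0.05] w 0.0474
MOVE d [ 0.  -1.2 -0.3] roll(cw+) 49.91 or -130.09
pre drum top 0.2369 449
```

View pics/s20.png

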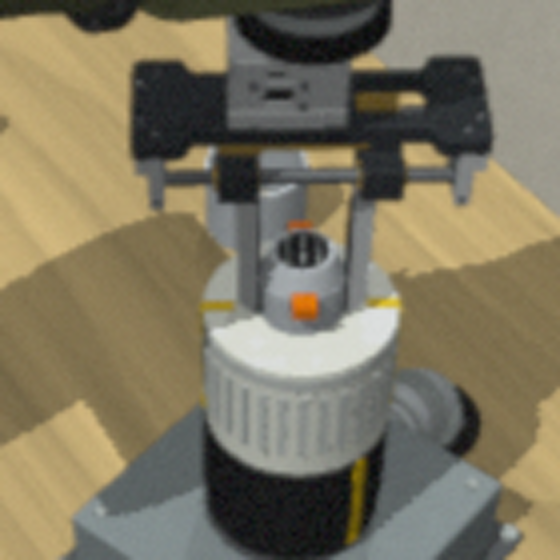

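The pre-filter turned 40° with it and the carbon stripe (362,515) stayed put. Continuing to the stop.

Request:
servo_tool --motion '[0, 0, 0, 5, 0, 0, 0, 12, 0, 0, 0, 19, 0, 0, 0, 26, 0, 0, 0, 33, 0, 0, 0, 39, 0, 0, 0, 44, 0, 0, 0, 48, 0, 0, 0, 50, 0, 0, 0, 50]'

```text
time_s: 31.3
ee_pos: [0.5745, -0.0245, 0.2013]
eef_rot: [1.326, 1.566, -0.106]
force: [-1.4, -0.7, 15.0]
grip_width: 0.0477
```

```bash

python3 - <<'E'
from ht import *
goto([.5735,-.0255,.2014],-82); c=ht(); save(c,'s21.png',(220,90,360,230),4)
E
```

```text
t 31.3 pos [ 0.5745 -0.0245  0.2013] jaw -82.02 tilt [ 0.005 -0.001 -1.   ] q [-0.106  0.328  1.401  0.     1.407  1.325] F [-1.4 -0.7 15. ] M [0.02 0.38 0.  ] w 0.0477
MOVE d [-0.1 -1.1  0.9] roll(cw+) -0.02 or 179.98
pre drum top 0.237 488
```

View pics/s21.png

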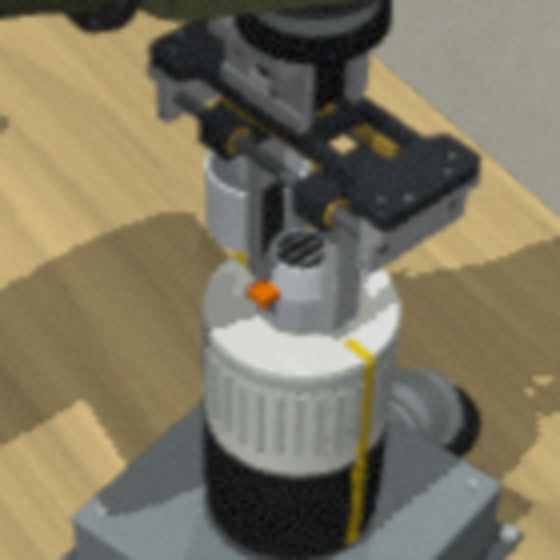

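Request:
servo_tool --motion '[0, 0, 0, 1, 0, 0, 0, 2, 0, 0, 0, 3, 0, 0, 0, 3]'

```text
time_s: 31.85
ee_pos: [0.5743, -0.0239, 0.2013]
eef_rot: [1.585, 1.566, 0.102]
force: [-1.5, 3.4, 16.2]
grip_width: 0.0475
```

```bash

python3 - <<'E'
from ht import *
goto([.5735,-.0255,.2014],-82)
E
```

```text
t 31.85 pos [ 0.5743 -0.0239  0.2013] jaw -84.96 tilt [ 0.005  0.    -1.   ] q [-1.060e-01  3.280e-01  1.401e+00  1.000e-03  1.408e+00  1.377e+00] F [-1.5  3.4 16.2] M [0.89 0.66 0.41] w 0.0475
MOVE d [-0.1 -0.9  1.6] roll(cw+) -2.96 or 177.04
```

Request:
servo_tool --motion '[0, 0, 0, 1, 0, 0, 0, 2, 0, 0, 0, 2]'

```text
time_s: 32.22
ee_pos: [0.5742, -0.0235, 0.2013]
eef_rot: [1.708, 1.566, 0.192]
force: [-2.3, 4.6, 16.1]
grip_width: 0.0479
```

```bash

python3 - <<'E'
from ht import *
goto([.5735,-.0255,.2014],-82)
E
```

```text
t 32.23 pos [ 0.5742 -0.0235  0.2013] jaw -86.88 tilt [ 0.004  0.001 -1.   ] q [-1.050e-01  3.280e-01  1.401e+00  1.000e-03  1.408e+00  1.411e+00] F [-2.3  4.6 16.1] M [1.24 0.77 1.13] w 0.0479
MOVE d [-0.1 -0.8  2. ] roll(cw+) -4.88 or 175.12
```

At the stop (moment 1.1 N m, same as the carbon's). Easing back and rising.

Request:
servo_tool --motion '[0, 0, 0, -1, -2, 0, 0, -1.5, -4, 0, 0, -1.5, -6, 0, 0, -1.5, -8, 0, 0, -1.5, -10, 0, 0, -1.5, -12, 0, 0, -1.5, -13.5, 0, 0, -1.5, -13.5, 0, 0, -1.5]'

```text
time_s: 33.35
ee_pos: [0.5735, -0.024, 0.2126]
eef_rot: [2.099, 1.57, 0.608]
force: [0.0, 4.9, 6.7]
grip_width: 0.0476
```

```bash

python3 - <<'E'
from ht import *
goto([.5735,-.0255,.2014],-82); c=ht(); save(c,'s22.png',(220,90,360,230),4)
E
```

```text
t 33.35 pos [ 0.5735 -0.024   0.2126] jaw -85.47 tilt [ 0.001  0.001 -1.   ] q [-1.060e-01  3.230e-01  1.382e+00  1.000e-03  1.436e+00  1.386e+00] F [0.  4.9 6.7] M [ 1.62 -0.09  0.11] w 0.0476
MOVE d [11.2 -0.2  1.5] roll(cw+) -3.47 or 176.53
pre drum top 0.2482 496
```

View pics/s22.png

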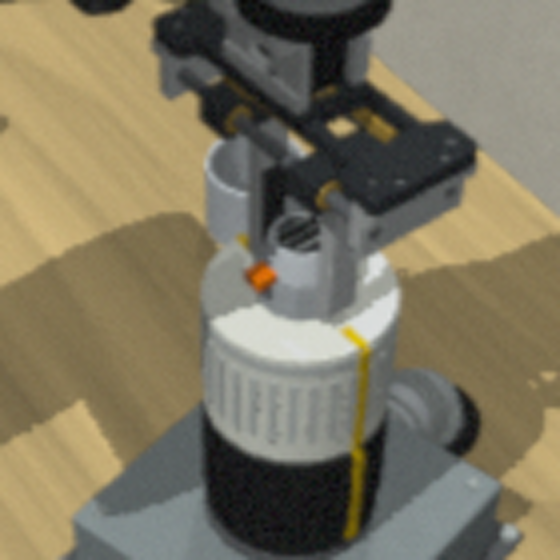

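Request:
servo_tool --motion '[-1, 0, 0, 0, -2, 0, 0, 0, -2, 0, 0, 0]'

```text
time_s: 33.78
ee_pos: [0.5734, -0.024, 0.2143]
eef_rot: [2.527, 1.57, 1.035]
force: [1.9, 3.9, 4.1]
grip_width: 0.0477
```

Request:
servo_tool --motion '[0, 0, 0, 0, 0, 0, 0, 0, 0, 0, 0, 0, 0, 0, 0, 0, 0, 0, 0, 0]' --gripper 1

```text
time_s: 34.4
ee_pos: [0.5732, -0.0244, 0.2142]
eef_rot: [-1.015, 1.571, -2.507]
force: [0.1, -0.2, 0.8]
grip_width: 0.0926
```

```bash

python3 - <<'E'
from ht import *
goto([.5735,-.0255,.2014],-82); c=ht(); save(c,'s23.png',(220,90,360,230),4)
E
```

```text
t 34.4 pos [ 0.5732 -0.0244  0.2142] jaw -85.49 tilt [-0. -0. -1.] q [-0.106  0.322  1.38  -0.     1.44   1.386] F [ 0.1 -0.2  0.8] M [ 0.    0.19 -0.02] w 0.0926
MOVE d [12.8  0.2  1.1] roll(cw+) -3.49 or 176.51
pre drum top 0.2509 364
```

View pics/s23.png

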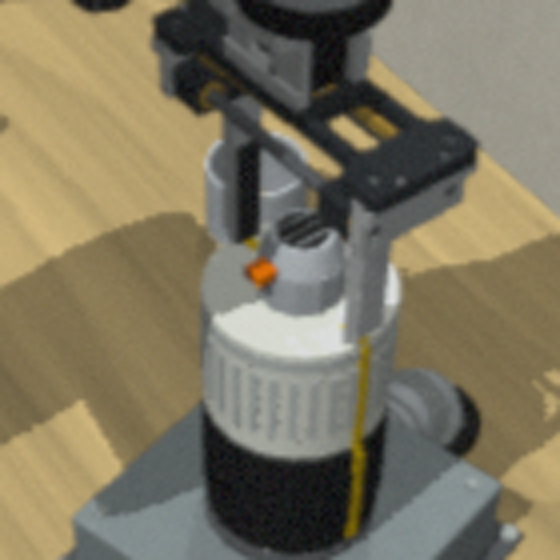

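Drum top now 250.9 mm, against 252 expected for both locked. I'll retreat upward, away, and check.

Request:
servo_tool --motion '[-5, 0, 0, 0, -20, 0, 0, 0, -45, 0, 0, 0, -75, 0, 0, 0, -95, 0, 0, 0, -100, 0, 0, 0]'

```text
time_s: 35.2
ee_pos: [0.5736, -0.0244, 0.3163]
eef_rot: [1.375, 1.568, -0.117]
force: [-0.5, 0.4, -0.7]
grip_width: 0.0942
```

Request:
servo_tool --motion '[0, 5, -5, 0, 0, 10, -25, 0, 0, 15, -55, 0, 0, 15, -90, 0, 0, 15, -125, 0, 0, 15, -155, 0, 0, 15, -175, 0, 0, 15, -180, 0, 0, 15, -180, 0]'

```text
time_s: 36.33
ee_pos: [0.5741, 0.1561, 0.314]
eef_rot: [-0.997, 1.57, -2.489]
force: [0.5, -0.3, 0.1]
grip_width: 0.0942
```

```bash

python3 - <<'E'
from ht import *
from meas import lugs
import pickle
goto([.5735,-.0255,.2014],-82); c=ht(); save(c,'s24.png',s=1.4)
for n in('side','top'):
    c=cam(n); u,v=proj(c,[.573,-.025,.28])
    try: lugs(c,int(u),int(v),.282,r=22)
    except Exception as e: print(n,e)
    if n=='top': save(c,'t24.png',s=1.4)
    else: save(c,'s24c.png',(230,80,350,230),4)
s=cam('side'); C=cloud(s)
for k0 in [(.161,.15,.17)]:
    pass
E
```

```text
t 36.33 pos [0.5741 0.1561 0.314 ] jaw -85.49 tilt [-0. -0. -1.] q [ 0.204  0.348  1.122 -0.     1.672  1.696] F [ 0.5 -0.3  0.1] M [0.01 0.12 0.01] w 0.0942
MOVE d [112.7 -14.9 181. ] roll(cw+) -3.49 or 176.51
pre drum top 0.2509 565
lugs areas [np.int32(29), np.int32(17)] mid [ 0.5727 -0.0281  0.282 ] len 0.059 ang 4.64 [array([285. , 157.6]), array([306.1, 146.1])]
lugs areas [np.int32(9), np.int32(7)] mid [ 0.5752 -0.0216  0.282 ] len 0.0566 ang 4.6 [array([276., 174.]), array([277.3, 194. ])]
```

View pics/s24c.png

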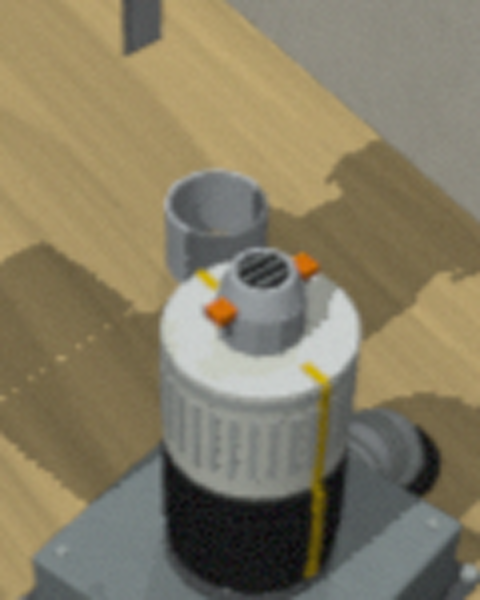

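View pics/t24.png

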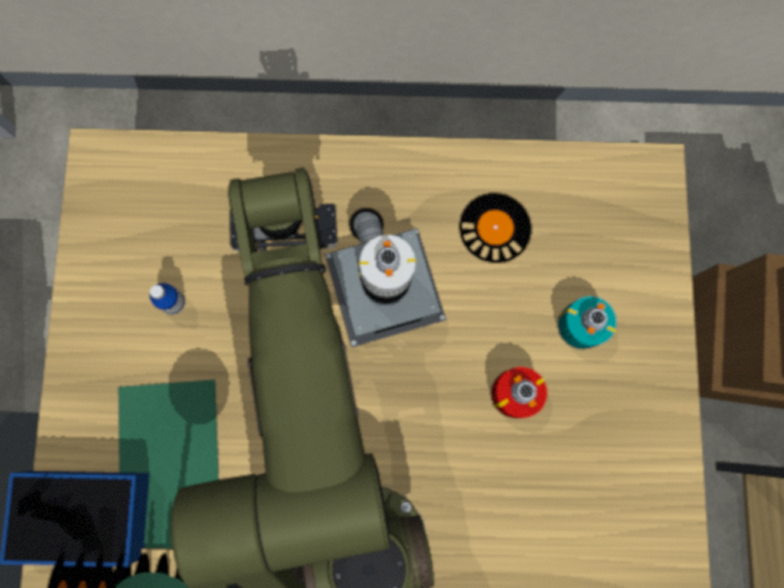

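View pics/s24.png

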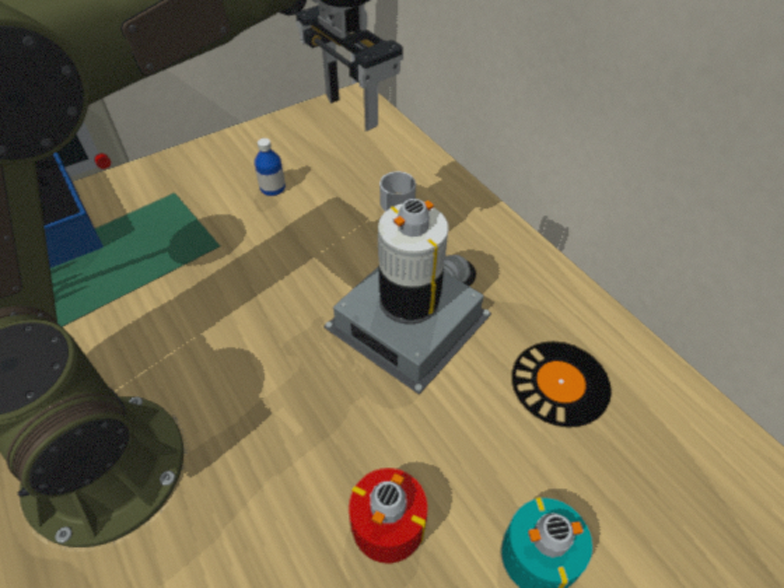

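```bash
python3 -c "
from station import ctrl
print(ctrl.hand_in(), ctrl.get_obs()['time_s'])"
```

```text
the job is handed in; nothing more can be done
the job is handed in; nothing more can be done
```

The filter is rebuilt and handed in at about 36 s of the 72 s allowed. The carbon stage is locked on the port and the white pre-filter is locked on top of it. Each was dropped over its lugs, bottomed, turned clockwise about 90° to a felt stop of about 1.1 N m, and let spring up.

**Locks:** after release the carbon drum top read 160 mm (locked 161, part-turned 157). The pre-filter drum top read 250.9 mm (locked 252, part-turned 248). The side camera read about 1 mm low throughout. The gripper is clear of the stack, and the coupling, cleaner, record, red and turquoise drums look undisturbed in the final pictures.

**What disagreed:**
- **Fingertip height:** the cameras and first contact put the fingertips about 40 mm above the reported TCP. I found this partly by touch: while reaching for the carbon stage the fingertips pressed on its drum top with about 61 N for a moment. That is under the 120 N wrist limit. I judged the contact to be the fingers, not the gripper's body, which has the 40 N limit.
- **Camera offset:** the two cameras differed by about 2 mm in x and 5 mm in y.
- **Lug angles:** the lug lines measured about 10° (port), 7° (carbon) and 4.6° (pre-filter), so each stage sits about 2.6° past exactly parallel. I took this as play at the stop.

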